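# Put the seasonings and the fruit back in their organisers

### The job

Tidy away what was left out on the open part of the worktop after cooking (the similar things in the back row under the wall cabinets are spares and stay): stand the two spice jars in the two free bays of the pale spice box, one in each, the salt shaker in the narrow bay and the pepper mill in the wide bay of the brown salt-and-pepper tray, and lay the lemon in the blue fruit tray with the other one. Jars, shaker and mill end upright on the floor of their bays and are set down, not dropped. Leave the drinking glass and the oil bottle standing where they are.

Things in the scene. Friction and masses are not known exactly. Their poses are not given: they have to be found in the camera images.
- amber_jar: Loose glass spice jar, round, 46 mm diameter, 106 mm tall, green screw cap (45 mm diameter, top 20 mm) with a brown disc on top, orange-brown label; 110 g. Origin: centre of the underside, z up.
- blue_jar: Loose glass spice jar, same shape and size as the other (46 mm diameter, 106 mm tall, green screw cap 45 mm diameter) with a dark blue disc on the cap, white and dark blue label; 110 g. Origin: centre of the underside, z up.
- salt: Loose glass salt shaker, round, 44 mm diameter up to 70 mm height, above that a grey domed cap that narrows to 34 mm diameter; 90 mm tall; 100 g. Origin: centre of the underside, z up.
- mill: Loose dark wooden pepper mill, 190 mm tall, round foot 58 mm diameter, narrower waist, ball-shaped head 50 mm diameter with its middle 158 mm above the underside and a 12 mm metal knob on top; 180 g. The head does not turn. Origin: centre of the underside, z up.
- lemon: Loose yellow lemon lying on its side, 71 mm long (own x axis), 53 mm wide (own y), 51 mm high; 85 g. Origin: at the start the middle of its underside, on the surface, 25 mm below its centre.
- spice_box: Pale wooden spice box, fixed, 74 (own x) by 210 mm (own y), walls 6 mm thick, 45 mm high, inner floor 8 mm up. Three 62 by 62 mm bays in a row, centres at y = -68, 0, +68 mm, x = 0; the one at -68 holds a fixed jar like the blue one, the other two are free. Origin: centre of the underside, on the worktop; y points to the robot's left within 0.08 rad.
- cruet_tray: Brown wooden salt-and-pepper tray, fixed, 86 (own x) by 154 mm (own y), walls 6 mm thick, 28 mm high, inner floor 8 mm up. Two bays 74 mm wide in x: the narrow one 60 mm long, centre y = -41 mm; the wide one 76 mm long, centre y = +33 mm; x = 0. Origin: centre of the underside, on the worktop; y points to the robot's left within 0.08 rad.
- fruit_tray: Blue glazed fruit tray, fixed, 90 (own x) by 200 mm (own y), rim 6 mm thick, 25 mm high, inner floor 8 mm up, inside 78 by 188 mm. A fixed lemon (78 mm long along y, 55 wide, 56 high) lies in it, centre y = -48 mm; the half round y = +46 mm is free. Origin: centre of the underside, on the worktop; y points to the robot's left within 0.08 rad.
- glass: Bystander: clear drinking glass, 79 mm diameter, 90 mm tall, loose on the worktop at the left, in front of the back row. Origin: centre of the underside.
- oil: Bystander: glass bottle of yellow-green oil, black cap, 83 mm diameter, 256 mm tall, loose on the worktop to the right of the sink. Origin: centre of the underside.

How it is judged:
At the end, for the whole second after the job is handed in: One jar in each free spice bay, salt in the narrow and mill in the wide bay: on the bay floor, upright within 0.12 rad, within 13 mm of the bay centre (14 across; salt 20 across); lemon inside the fruit tray; all at rest; drinking glass and oil bottle upright within 30 mm of their start ((((x of amber_jar in the frame of spice_box between -0.014 and 0.014 m and y of amber_jar in the frame of spice_box between 0.055 and 0.081 m and z of amber_jar in the frame of spice_box between 0.003 and 0.015 m) and (x of blue_jar in the frame of spice_box between -0.014 and 0.014 m and y of blue_jar in the frame of spice_box between -0.013 and 0.013 m and z of blue_jar in the frame of spice_box between 0.003 and 0.015 m)) or ((x of amber_jar in the frame of spice_box between -0.014 and 0.014 m and y of amber_jar in the frame of spice_box between -0.013 and 0.013 m and z of amber_jar in the frame of spice_box between 0.003 and 0.015 m) and (x of blue_jar in the frame of spice_box between -0.014 and 0.014 m and y of blue_jar in the frame of spice_box between 0.055 and 0.081 m and z of blue_jar in the frame of spice_box between 0.003 and 0.015 m))) and x of salt in the frame of cruet_tray between -0.02 and 0.02 m and y of salt in the frame of cruet_tray between -0.054 and -0.028 m and z of salt in the frame of cruet_tray between 0.003 and 0.015 m and x of mill in the frame of cruet_tray between -0.014 and 0.014 m and y of mill in the frame of cruet_tray between 0.019 and 0.047 m and z of mill in the frame of cruet_tray between 0.003 and 0.015 m and x of lemon in the frame of fruit_tray between -0.042 and 0.042 m and y of lemon in the frame of fruit_tray between -0.09 and 0.09 m and z of lemon in the frame of fruit_tray between 0 and 0.065 m and angle between each of amber_jar, blue_jar, salt, mill, glass, oil's own z axis and vertical below 0.12 rad and linear speed of each of amber_jar, blue_jar, salt, mill, lemon below 0.02 m/s and angular speed of lemon below 0.3 rad/s and distance of each of glass, oil from where it was at the start of the episode below 0.03 m); the robot touches nothing.
It fails at once if a jar, the salt shaker or the pepper mill is dropped (falls freely from more than about 4 cm) ((linear speed of amber_jar above 0.9 m/s and contact force between amber_jar and the fingers below 0.05 N) or (linear speed of blue_jar above 0.9 m/s and contact force between blue_jar and the fingers below 0.05 N) or (linear speed of salt above 0.9 m/s and contact force between salt and the fingers below 0.05 N) or (linear speed of mill above 0.9 m/s and contact force between mill and the fingers below 0.05 N)).
It fails at once if the drinking glass or the oil bottle is knocked over or shoved away (distance of any of glass, oil from where it was at the start of the episode above 0.04 m or angle between any of glass, oil's own z axis and vertical above 0.35 rad).
It also fails if it takes over 144 s, if anything falls off the work surface, if the arm or the gripper's body presses on something with over 40 N, if the wrist force passes 120 N, or if a joint passes its speed limit or range.

### The arm

A 7-joint arm with a two-finger parallel gripper is mounted at the origin on a cart in front of the work surface, level with it; the furniture and walls round the work are solid. World frame = base frame: x ahead of the robot, y to its left, z up, the work surface at z = 0. Lengths are in m, angles in rad, forces in N, time in s.
With the tool pointing down it reaches from about 0.4 to 0.85 m from the base axis. Payload 4.5 kg.
Tool frame: the origin (TCP) lies between the finger pads; the fingertips stand 11 mm ahead of it and the grasp point (between the pads) lies 8 mm behind it (r.tip_reach is the distance from the TCP to the fingertips, in m); x points along the fingers, y is the direction in which the jaws open and shut, and the axes are right-handed (so a half turn about x gives the same grasp; the last joint's range is limited). The gripper opens to 88 mm and grips with 3 to 60 N. Pads are 18 mm wide; open, the fingers measure 123 mm over their backs; the gripper's body (75 mm by 187 mm) begins 45 mm behind the grasp point.
Start: joints at [1.324, 0.689, -0.195, 1.565, 0.157, 0.902, -0.215], TCP at [0.173, -0.601, 0.25] pointing down, gripper open.
Joint ranges: [-3.01, 3.01], [-0.46, 2.08], [-1.47, 1.51], [0.13, 2.56], [-1, 4.14], [0.04, 2.09], [-2.66, 2.66]. Speed limits (rad/s): [2.57, 2.57, 3.14, 3.14, 3.14, 3.14, 3.14].

### API

Orientations are given as a unit quaternion [x, y, z, w].
In Python, from plant import r gives the robot as it stands.
- The arm moves only by the tool drive_tool, never from a script. Its argument "deltas" is a list of rows, each a list of 3 entries, a list of its own where there are three numbers: the turn, a rotation vector about the tool's x, y, z in degrees, then the shift along the tool's x, y, z in cm, then the finger opening in cm, from 0 to 8.81. A call has 1 to 12 rows; each row shifts and turns the commanded pose from where the row before left it, along the tool's axes as they then stand; what a row does not reach is not made up. A row lasts 1/12 s, in which the tool goes at most 41.7 mm and 7.16 degrees, less where a joint would pass 70% of its speed; a pose out of reach is approached as far as the arm can. A call is refused whole if a number of a shift passes 4.17 or a number of a turn 7.16, either way. A call with a gripper value outside its range is refused whole. The fingers move at their own pace and stop on an object; "force" is the grip in N (left out, the last holds). Time passes only in rows, so rows that do not move let the fingers close. It gives the time, the measured TCP pose, the force and the opening at its end, in the units of the state.
- r.get_state(): the state, without advancing time (a new reading comes with each control period).
- r.snapshot(name): name is "scene" or "side" or "wrist"; returns a dict with "color" (420x560x3 uint8, red, green, blue), "fov_y" (degrees; the focal length in pixels is half the picture's height over the tangent of half this angle, whatever the lens; pixels are square), "cx", "cy" (the principal point, pixels), "k1" (the pictures are not rectified: a ray, as slopes to the right and down, at radius r is drawn at 1 + k1 r^2 times it, then the intrinsics apply), "extrinsics" (4x4, takes a point from world to camera coordinates); the wrist camera has in their place "tool_from_camera" (4x4, takes a point from camera to tool coordinates, whose origin is the TCP and whose axes are the tool frame's). Camera axes: x right, y up, looking along -z (the intrinsics and any distortion apply to the point x, -y, -z); pixel columns grow to the right and rows downward; lengths in m; the calibration is good to about 2 mm. A picture is of the moment at which its call begins: read the wrist's pose just before it. There is no depth.
- r.finish_job(): hands the job in, once; it reports no verdict.
The state is a dict: "clock": time; "q": joint angles; "qd": joint speeds; "joint_torque": joint torques, N m; "tool_pos": TCP position; "eef_rot": TCP orientation; "contact_force": force on the tool from outside, world axes, zero at the start; "moment": the same for the moment, N m; "opening": opening from 0.0 (shut) to 1.0 (fully open).
Only numpy, scipy, OpenCV 4.12 (cv2) and the standard library are available. Lean on these libraries where they do the work, as an engineer would, in place of code of your own. Each camera call takes 0.05 s, during which the arm holds its last target. There are 200 camera calls.

## Working session

There is one attempt and no reset: what is moved stays moved. The work goes in short steps, Python scripts to look and compute and a tool call to move; the robot and the scene stay as the last step left them, time stands still between calls to the robot, and variables do not carry over. Pictures are saved under pics/ and viewed, about 12 in all and at most 16, crops included, and the job is handed in when it is done.

Besides the shell and the picture viewer there is one more tool, called after "Call:" as a command line: name --argument value ..., lists and objects as JSON in quotes. drive_tool: Moves the arm, as the interface text tells. Its arguments: {"type":"object","properties":{"deltas":{"type":"array","items":{"type":"array"}},"force":{"type":"number"}},"required":["deltas"]}

```bash
mkdir -p pics; cat > h.py <<'E'
import numpy as np, cv2
from plant import r
from scipy.spatial.transform import Rotation as R
def shot(n,f=None):
    st=r.get_state(); s=r.snapshot(n)
    if f: cv2.imwrite('pics/'+f,s['color'][:,:,::-1])
    if 'extrinsics' in s: E=np.array(s['extrinsics'])
    else:
        T=np.eye(4);T[:3,:3]=R.from_quat(st['eef_rot']).as_matrix();T[:3,3]=st['tool_pos']
        E=np.linalg.inv(T@np.array(s['tool_from_camera']))
    f_=210/np.tan(np.radians(s['fov_y'])/2)
    return dict(E=E,f=f_,cx=s['cx'],cy=s['cy'],k1=s['k1'],img=s['color'])
def ray(c,u,v):
    d=np.array([(u-c['cx'])/c['f'],(v-c['cy'])/c['f']]);p=d.copy()
    for _ in range(20): p=d/(1+c['k1']*(p@p))
    Ci=np.linalg.inv(c['E']); return Ci[:3,3],Ci[:3,:3]@np.array([p[0],-p[1],-1])
def onz(c,u,v,z):
    o,d=ray(c,u,v); return o+d*(z-o[2])/d[2]
def pix(c,P):
    x=c['E'][:3,:3]@np.array(P)+c['E'][:3,3]; a=np.array([x[0],-x[1]])/-x[2]
    return a*(1+c['k1']*(a@a))*c['f']+[c['cx'],c['cy']]
E
cat > a.py <<'E'
from h import *
import pickle
d={n:shot(n,n+'.png') for n in('scene','side','wrist')}
pickle.dump(d,open('d.pkl','wb'))
for n in d:
    c=d[n];print(n,np.linalg.inv(c['E'])[:3,3].round(3),(-c['E'][2,:3]).round(2),c['f'],c['k1'])
print(r.get_state())
E
python3 a.py; python3 -c "
import cv2
for n in('scene','side'):
    i=cv2.imread(f'pics/{n}.png');cv2.imwrite(f'pics/{n}b.png',cv2.resize(i,(800,600),interpolation=cv2.INTER_CUBIC))"
```

```text
scene [-0.441  0.572  0.837] [ 0.7  -0.46 -0.55] 444.78883151774824 0.006452294287086985
side [ 0.217 -1.433  0.741] [ 0.22  0.86 -0.45] 496.45152081546036 -0.013981198898252407
wrist [ 0.236 -0.581  0.385] [-0.25 -0.07 -0.97] 340.5861858223073 0.015133168652823537
{'clock': 0.15, 'q': array([ 1.32381139,  0.68974985, -0.19454134,  1.56604   ,  0.15729002,
        0.90250723, -0.21510086]), 'qd': array([ 0.00021615, -0.00076346,  0.00086477, -0.00313513, -0.00098772,
       -0.00012687, -0.00151886]), 'joint_torque': array([-1.19826869e-03, -5.27861845e+01, -1.26818173e+00, -1.53586918e+01,
       -5.24063758e-02,  3.92425340e-03,  1.19807669e-04]), 'tool_pos': array([ 0.17305048, -0.60011316,  0.24913786]), 'eef_rot': array([-0.70005232, -0.09942362,  0.70024066, -0.09851244]), 'contact_force': array([ 0.47685467, -0.85585753, -0.4845594 ]), 'moment': array([ 0.04861178, -0.00862783, -0.04183141]), 'opening': 0.9955152198046674}
```

View pics/sceneb.png

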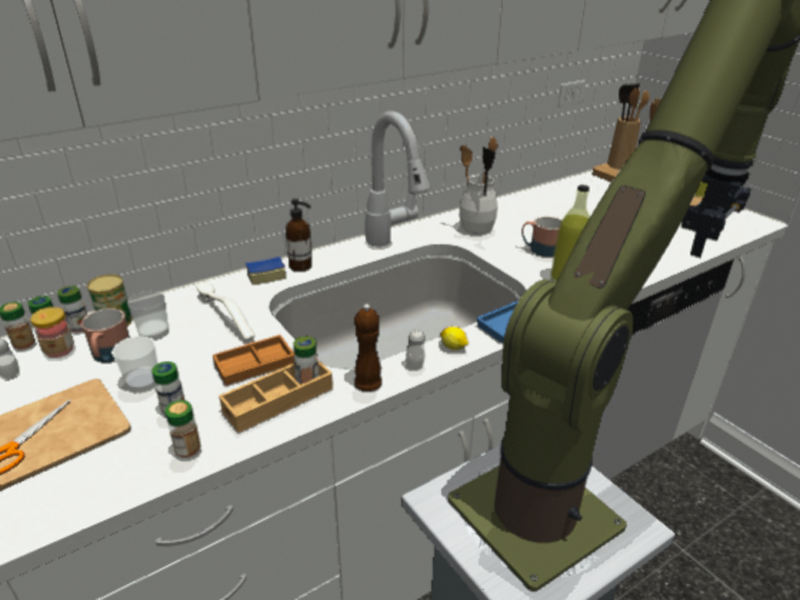

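View pics/sideb.png

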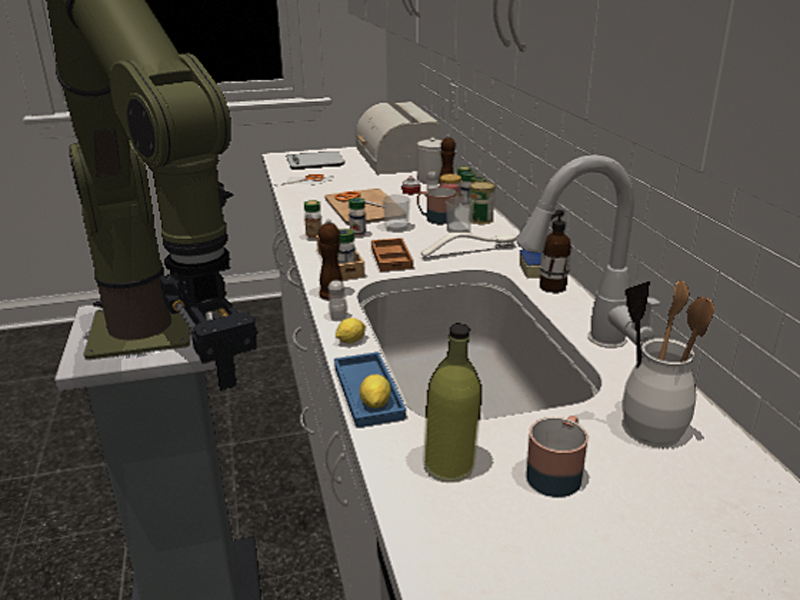

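```bash
cat > b.py <<'E'
from h import *
import pickle
d=pickle.load(open('d.pkl','rb'));S=d['scene'];D=d['side']
k=.7
for n,z,a,b in [('amber',.106,(180,407),(312,204)),('blue',.106,(166,369),(357,202)),('millknob',.185,(366,309),(329,226)),('salt',.088,(417,333),(337,284)),('lemon',.025,(454,338),(350,330)),('glassrim',.09,(135,352),(396,202)),('oilcap',.25,(583,189),(460,330)),('fixlemon',.036,None,(375,392))]:
    print(n,*[onz(c,p[0]*k,p[1]*k,z)[:2].round(3) for c,p in((S,a),(D,b)) if p])
i=cv2.cvtColor(S['img'][195:345,95:385],cv2.COLOR_RGB2BGR);i=cv2.resize(i,(800,414),interpolation=cv2.INTER_CUBIC)
cv2.imwrite('pics/z.png',i)
i=cv2.cvtColor(D['img'][130:310,200:440],cv2.COLOR_RGB2BGR);cv2.imwrite('pics/zs.png',cv2.resize(i,(800,600),interpolation=cv2.INTER_CUBIC))
E
python3 b.py
```

```text
amber [0.436 0.422] [0.441 0.418]
blue [0.552 0.41 ] [0.562 0.4  ]
millknob [0.419 0.059] [0.428 0.03 ]
salt [ 0.414 -0.057] [ 0.424 -0.066]
lemon [ 0.426 -0.167] [ 0.432 -0.161]
glassrim [0.659 0.441] [0.676 0.416]
oilcap [ 0.498 -0.597] [ 0.515 -0.603]
fixlemon [ 0.428 -0.413]
```

View pics/z.png

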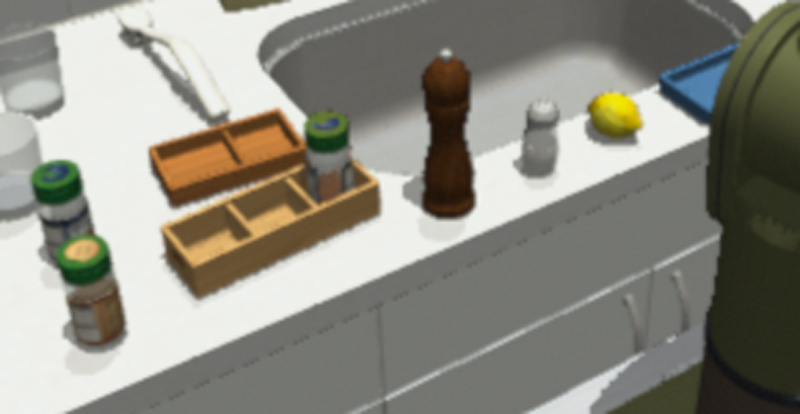

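View pics/zs.png

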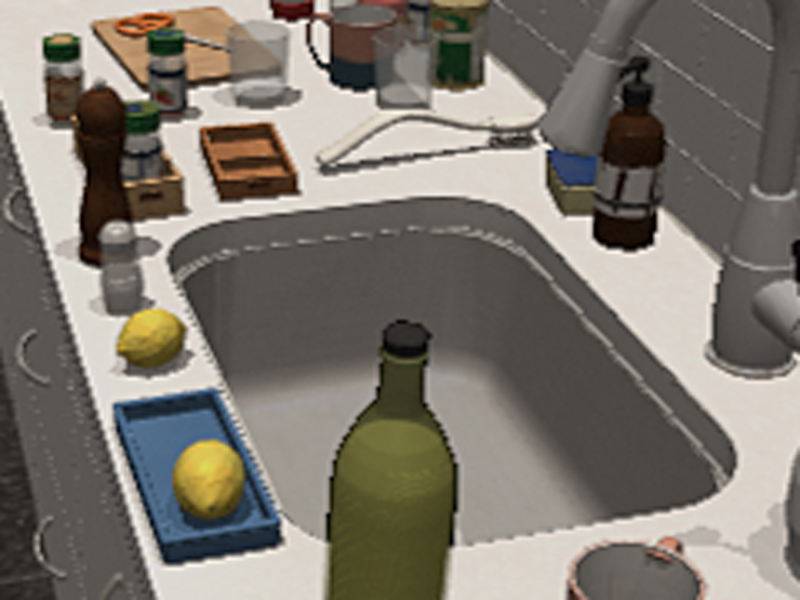

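```bash
cat > c.py <<'E'
from h import *
import pickle
d=pickle.load(open('d.pkl','rb'));S=d['scene'];D=d['side']
A=lambda u,v:(95+u*290/800,195+v*150/414)
B=lambda u,v:(200+u*.3,130+v*.3)
for n,z,c,p in [('box bl',.045,S,A(164,232)),('box fl',.045,S,A(199,270)),('box br',.045,S,A(350,160)),('box fr',.045,S,A(380,184)),('fixjar',.106,S,A(327,120)),('fixjar',.106,D,B(143,108)),
 ('tr bl',.028,S,A(150,153)),('tr fl',.028,S,A(173,187)),('tr br',.028,S,A(290,112)),('tr fr',.028,S,A(308,147)),
 ('tr side fr',.028,D,B(222,188)),('br',.028,D,B(297,178)),('fl',.028,D,B(201,126)),('bl',.028,D,B(268,123)),
 ('fruit fl',.025,D,B(114,402)),('bl',.025,D,B(216,390)),('fr',.025,D,B(163,545)),('br',.025,D,B(279,525)),('milfoot',.0,D,B(95,262))]:
    print(n,onz(c,*p,z)[:2].round(3))
st=r.get_state();print(R.from_quat(st['eef_rot']).as_matrix().round(3))
W=d['wrist'];print('wrist cam in world',np.linalg.inv(W['E']).round(2),W['cx'],W['cy'])
E
python3 c.py
```

```text
box bl [0.49  0.338]
box fl [0.421 0.33 ]
box br [0.492 0.134]
box fr [0.44  0.127]
fixjar [0.492 0.156]
fixjar [0.494 0.184]
tr bl [0.641 0.299]
tr fl [0.572 0.3  ]
tr br [0.628 0.14 ]
tr fr [0.558 0.152]
tr side fr [0.565 0.131]
br [0.649 0.135]
fl [0.582 0.309]
bl [0.658 0.297]
fruit fl [ 0.382 -0.263]
bl [ 0.468 -0.266]
fr [ 0.382 -0.468]
br [ 0.469 -0.466]
milfoot [0.415 0.049]
[[-0.     0.277 -0.961]
 [ 0.001 -0.961 -0.277]
 [-1.    -0.001  0.   ]]
wrist cam in world [[ 0.28  0.93  0.25  0.24]
 [-0.96  0.27  0.07 -0.58]
 [-0.   -0.26  0.97  0.38]
 [ 0.    0.    0.    1.  ]] 277.98188726231876 208.24779021488976
```

Call:
drive_tool --deltas '[[[-6.16,0,0],[-0.8,0,0],8.8],[[-6.16,0,0],[-0.8,0,0],8.8],[[-6.16,0,0],[-0.8,0,0],8.8],[[-6.16,0,0],[-0.8,0,0],8.8],[[-6.16,0,0],[-0.8,0,0],8.8],[[-6.16,0,0],[-0.8,0,0],8.8],[[-6.16,0,0],[-0.8,0,0],8.8],[[-6.16,0,0],[-0.8,0,0],8.8],[[-6.16,0,0],[-0.8,0,0],8.8],[[-6.16,0,0],[-0.8,0,0],8.8],[[-6.16,0,0],[-0.8,0,0],8.8],[[-6.16,0,0],[-0.8,0,0],8.8]]'

```text
clock: 1.15
tool_pos: [0.173, -0.6003, 0.3458]
eef_rot: [0.499, 0.502, -0.499, 0.501]
contact_force: [-0.5, 0.4, -0.2]
opening: 0.996
```

Call:
drive_tool --deltas '[[[0,0,0],[0,2.3,-2.27],8.8],[[0,0,0],[0,2.3,-2.27],8.8],[[0,0,0],[0,2.3,-2.27],8.8],[[0,0,0],[0,2.3,-2.27],8.8],[[0,0,0],[0,2.3,-2.27],8.8],[[0,0,0],[0,2.3,-2.27],8.8],[[0,0,0],[0,2.3,-2.27],8.8],[[0,0,0],[0,2.3,-2.27],8.8],[[0,0,0],[0,2.3,-2.27],8.8],[[0,0,0],[0,2.3,-2.27],8.8],[[0,0,0],[0,2.3,-2.27],8.8],[[0,0,0],[0,0,0],8.8]]'

```text
clock: 2.15
tool_pos: [0.4316, -0.3439, 0.3463]
eef_rot: [0.499, 0.503, -0.495, 0.503]
contact_force: [-0.3, 0.7, 0.2]
opening: 0.998
```

```bash
cat > w.py <<'E'
import sys,pickle
from h import *
n=sys.argv[1];c=shot('wrist');pickle.dump(c,open(n+'.pkl','wb'))
cv2.imwrite(f'pics/{n}.png',cv2.resize(c['img'][:,:,::-1],(800,600),interpolation=cv2.INTER_CUBIC))
s=r.get_state();print(s['tool_pos'].round(4),R.from_quat(s['eef_rot']).as_matrix().round(3).tolist())
E
python3 w.py w1
```

```text
[ 0.429  -0.3471  0.3459] [[0.002, 1.0, 0.008], [0.002, 0.008, -1.0], [-1.0, 0.002, -0.002]]
```

Call:
drive_tool --deltas '[[[0,0,0],[0,0,-2],8.8],[[0,0,0],[0,0,-3.4],8.8],[[0,0,0],[0,0,-3.4],8.8],[[0,0,0],[0,0,-3.4],8.8],[[0,0,0],[0,0,-3.4],8.8],[[0,0,0],[0,0,-3.4],8.8],[[0,0,0],[0,0,-3.4],8.8],[[0,0,0],[0,0,-3.4],8.8],[[0,0,0],[0,0,-3.4],8.8],[[0,0,0],[0,0,-3.4],8.8],[[0,0,0],[0,0,-3.4],8.8],[[0,0,0],[0,0,-2],8.8]]'

```text
clock: 3.2
tool_pos: [0.4258, 0.0317, 0.346]
eef_rot: [0.5, 0.501, -0.499, 0.501]
contact_force: [0.3, 0.3, 1.0]
opening: 0.997
```

Call:
drive_tool --deltas '[[[0,0,0],[0,0.5,-2],8.8],[[0,0,0],[0,0.5,-3.2],8.8],[[0,0,0],[0,0.5,-3.2],8.8],[[0,0,0],[0,0.5,-3.2],8.8],[[0,0,0],[0,0.5,-3.2],8.8],[[0,0,0],[0,0.5,-3.2],8.8],[[0,0,0],[0,0.5,-2],8.8],[[0,0,0],[0,0.5,-2],8.8],[[0,0,0],[0,0,0],8.8],[[0,0,0],[0,0,0],8.8]]'

```text
clock: 4.03
tool_pos: [0.4663, 0.2487, 0.3452]
eef_rot: [-0.499, -0.5, 0.5, -0.5]
contact_force: [0.1, -0.4, 0.3]
opening: 1.001
```

```bash
python3 w.py w2
```

```text
[0.4663 0.2476 0.3452] [[-0.001, 1.0, -0.001], [-0.002, -0.001, -1.0], [-1.0, -0.001, 0.002]]
```

View pics/w2.png

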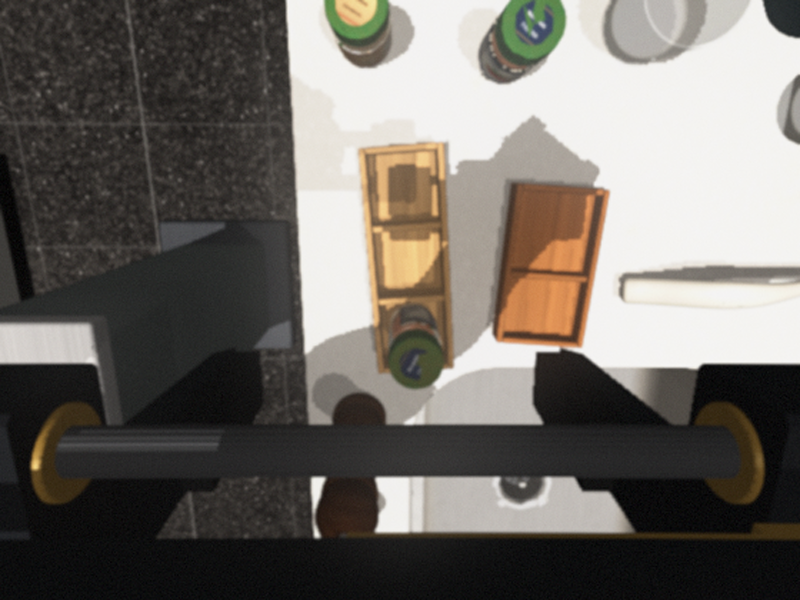

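View pics/w1.png

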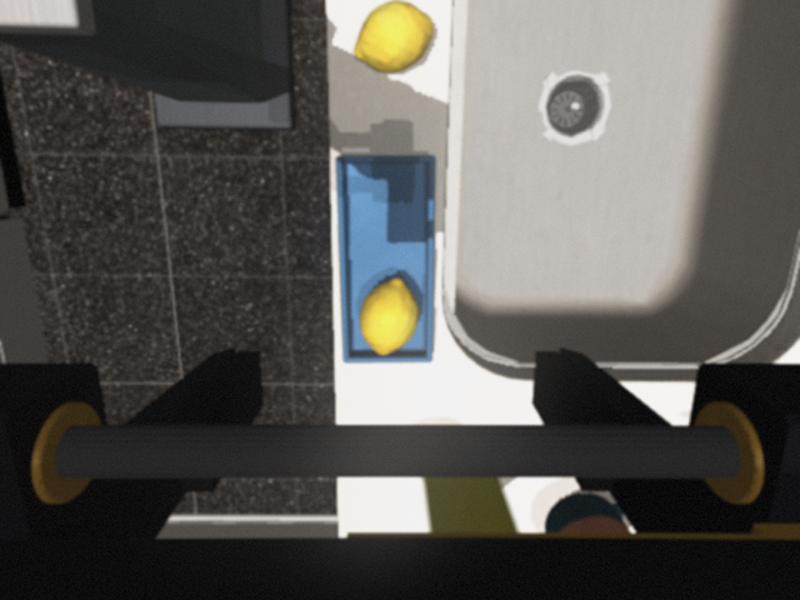

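```bash
cat > e.py <<'E'
from h import *
import pickle
k=.7
def rect(c,pts,z):
    P=np.array([onz(c,u*k,v*k,z)[:2] for u,v in pts]) # TL TR BR BL: image up=+y, right=+x
    print('  sides',[round(np.linalg.norm(P[i]-P[(i+1)%4]),3) for i in range(4)])
    d=(P[0]+P[1]-P[2]-P[3]);e=(P[1]+P[2]-P[0]-P[3])
    print('  ctr',P.mean(0).round(4),'yaw',np.arctan2(-d[0],d[1]).round(3),np.arctan2(e[1],e[0]).round(3))
w1,w2=[pickle.load(open(f'w{i}.pkl','rb')) for i in(1,2)]
print('box');rect(w2,[(360,149),(446,143),(452,366),(380,372)],.045)
print('tray');rect(w2,[(514,183),(607,188),(582,346),(497,340)],.028)
print('fruit');rect(w1,[(338,157),(434,156),(432,359),(344,360)],.025)
for n,c,p,z in [('amber',w2,(357,10),.106),('blue',w2,(533,25),.106),('fix',w2,(416,359),.114),('lemon',w1,(395,38),.027),('lemon ends',w1,(360,64),.02),('',w1,(430,14),.02),('fixlem',w1,(389,316),.036),('glass bottom',w2,(650,27),.0)]:
    print(n,onz(c,p[0]*k,p[1]*k,z)[:2].round(4))
E
python3 e.py
```

```text
box
  sides [np.float64(0.074), np.float64(0.205), np.float64(0.07), np.float64(0.207)]
  ctr [0.4765 0.2307] yaw 0.064 0.077
tray
  sides [np.float64(0.084), np.float64(0.152), np.float64(0.084), np.float64(0.151)]
  ctr [0.609  0.2241] yaw -0.05 -0.064
fruit
  sides [np.float64(0.087), np.float64(0.196), np.float64(0.088), np.float64(0.196)]
  ctr [ 0.4227 -0.3637] yaw 0.015 0.021
amber [0.4377 0.4197]
blue [0.5589 0.4102]
fix [0.4803 0.1664]
lemon [ 0.4284 -0.1698]
lemon ends [ 0.3982 -0.1889]
 [ 0.458  -0.1495]
fixlem [ 0.425  -0.4127]
glass bottom [0.6884 0.4348]
```

Call:
drive_tool --deltas '[[[0,0,0],[0,1.3,-2.3],8.8],[[0,0,0],[0,1.6,-2.8],8.8],[[0,0,0],[0,1.6,-2.8],8.8],[[0,0,0],[0,1.6,-2.8],8.8],[[0,0,0],[0,1.6,-2.8],8.8],[[0,0,0],[0,1.57,-2.74],8.8],[[0,0,0],[3,0,0],8.8],[[0,0,0],[3,0,0],8.8],[[0,0,0],[3,0,0],8.8],[[0,0,0],[3,0,0],8.8],[[0,0,0],[2,0,0],8.8],[[0,0,0],[0,0,0],8.8]]' --force 20

```text
clock: 5.08
tool_pos: [0.5579, 0.4062, 0.2004]
eef_rot: [-0.497, -0.499, 0.504, -0.5]
contact_force: [-0.9, 0.0, -0.6]
opening: 1.0
```

```bash
python3 w.py w3; python3 - <<'E'
from h import *
import pickle
c=pickle.load(open('w3.pkl','rb'));s=r.get_state()
print((pix(c,[.559,.41,.106])/.7).round(),(pix(c,[.438,.42,.106])/.7).round())
E
```

```text
[0.5588 0.408  0.2034] [[-0.003, 1.0, -0.002], [-0.005, -0.002, -1.0], [-1.0, -0.003, 0.005]]
[402. 299.] [153. 280.]
```

View pics/w3.png

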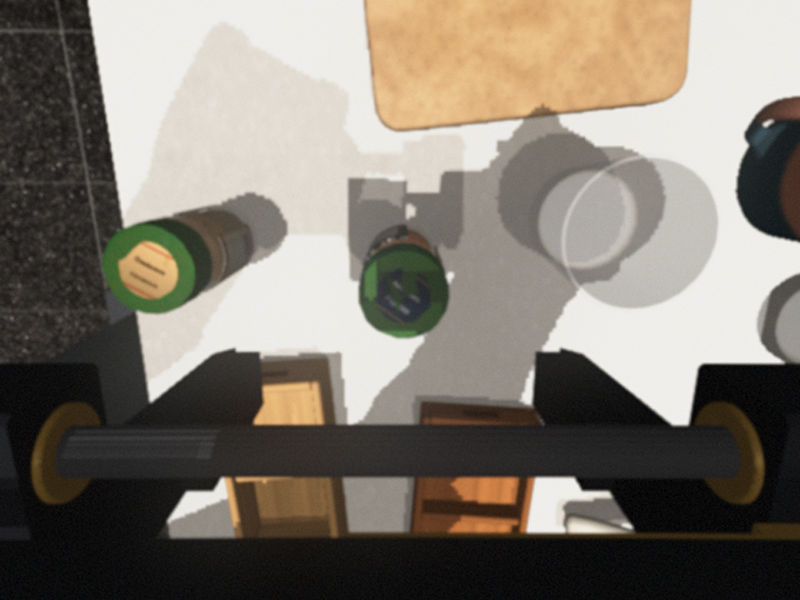

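Call:
drive_tool --deltas '[[[0,0,0],[2,0.1,-0.5],8.8],[[0,0,0],[2.5,0,0],8.8],[[0,0,0],[2.5,0,0],8.8],[[0,0,0],[2.5,0,0],8.8],[[0,0,0],[2.2,0,0],8.8],[[0,0,0],[1.3,0,0],8.8],[[0,0,0],[0,0,0],8.8],[[0,0,0],[0,0,0],3.5],[[0,0,0],[0,0,0],3.5],[[0,0,0],[0,0,0],3.5],[[0,0,0],[0,0,0],3.5],[[0,0,0],[0,0,0],3.5]]' --force 20

```text
clock: 6.13
tool_pos: [0.5602, 0.4171, 0.0768]
eef_rot: [0.501, 0.5, -0.499, 0.5]
contact_force: [0.1, 1.2, 0.0]
opening: 0.644
```

Call:
drive_tool --deltas '[[[0,0,0],[0,0,0],3.5],[[0,0,0],[0,0,0],3.5],[[0,0,0],[0,0,0],3.5],[[0,0,0],[0,0,0],3.5]]'

```text
clock: 6.47
tool_pos: [0.56, 0.4168, 0.0761]
eef_rot: [0.5, 0.5, -0.5, 0.5]
contact_force: [0.6, -0.7, 2.0]
opening: 0.508
```

Call:
drive_tool --deltas '[[[0,0,0],[-1.5,0,0],3.5],[[0,0,0],[-2.5,0,0],3.5],[[0,0,0],[-3,0,0],3.5],[[0,0,0],[-3,0,0],3.5],[[0,0,0],[-2,-1.2,1.6],3.5],[[0,0,0],[-1,-1.6,2.1],3.5],[[0,0,0],[0,-1.6,2.1],3.5],[[0,0,0],[0,-1.6,2.1],3.5],[[0,0,0],[0,-1.6,2.1],3.5],[[0,0,0],[0,-1.2,1.7],3.5],[[0,0,0],[0,0,0],3.5],[[0,0,0],[0,0,0],3.5]]'

```text
clock: 7.47
tool_pos: [0.4716, 0.2988, 0.2065]
eef_rot: [0.5, 0.5, -0.5, 0.5]
contact_force: [0.3, -0.1, -1.6]
opening: 0.511
```

```bash
python3 w.py w4; python3 - <<'E'
from h import *
import pickle
r_=r.get_state();print(r_['contact_force'],r_['opening'])
S=shot('scene');i=S['img'][195:345,95:385][:,:,::-1];a=cv2.resize(i,(580,300),interpolation=cv2.INTER_CUBIC)
b=cv2.resize(cv2.imread('pics/w4.png')[150:600],(530,298))
o=np.zeros((598,580,3),np.uint8);o[:300]=a;o[300:,:530]=b;cv2.imwrite('pics/m4.png',o)
E
```

```text
[0.4722 0.3001 0.2065] [[0.001, 1.0, 0.0], [0.001, 0.0, -1.0], [-1.0, 0.001, -0.001]]
[ 0.28472034  0.53850306 -1.06534936] 0.507071149277061
```

View pics/w4.png

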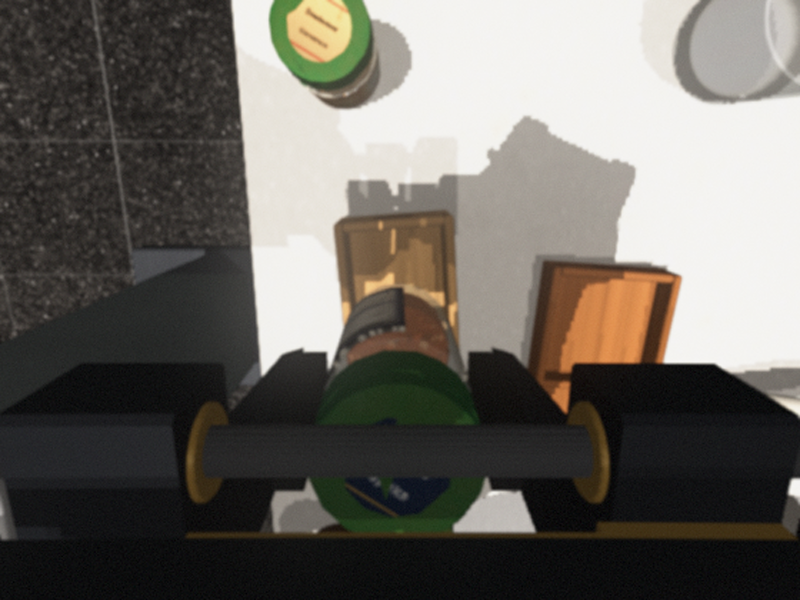

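```bash
python3 - <<'E'
from h import *
import pickle
c=pickle.load(open('w4.pkl','rb'));k=.7
TL,TR=[onz(c,u*k,v*k,.045)[:2] for u,v in((336,217),(455,211))]
print(TL,TR,np.linalg.norm(TR-TL))
for z in(.225,.23,.235):
  for v in(443,447): print(z,onz(c,399*k,v*k,z)[:2].round(4), onz(c,484*k,v*k,z)[0]-onz(c,314*k,v*k,z)[0])
for u,v,z in((320,40,.106),(343,95,0.003)):print('amber',onz(c,u*k,v*k,z))
print('tray',[onz(c,u*k,v*k,.028)[:2].round(4) for u,v in((543,263),(679,275))])
a=.068;Rm=np.array([[np.cos(a),-np.sin(a)],[np.sin(a),np.cos(a)]])
for p in(TL-Rm@[-.037,.105],TR-Rm@[.037,.105]):print('boxctr',p, 'bay',p+Rm@[0,.068])
print([ (pix(c,np.r_[np.array([.4765,.2307])+Rm@q,.045])/k).round() for q in([-.037,.105],[.037,.105])])
E
```

```text
[0.43387013 0.33682252] [0.50575894 0.34032679] 0.07197417390490786
0.225 [0.4714 0.2935] 0.045928246516667603
0.225 [0.4714 0.2923] 0.04603344932307807
0.23 [0.4714 0.2966] 0.04396867748315619
0.23 [0.4714 0.2954] 0.04406939171930069
0.235 [0.4714 0.2996] 0.04200910844964467
0.235 [0.4714 0.2985] 0.04210533411552331
amber [0.43714792 0.41948848 0.106     ]
amber [0.43585032 0.41102401 0.003     ]
tray [array([0.5663, 0.3052]), array([0.6559, 0.297 ])]
boxctr [0.47791911 0.23457925] bay [0.47329868 0.30242209]
boxctr [0.47597895 0.23305539] bay [0.47135851 0.30089824]
[array([334., 223.]), array([456., 215.])]
```

Call:
drive_tool --deltas '[[[0,0,0],[1,0,-0.5],3.5],[[0,0,0],[2,0,0],3.5],[[0,0,0],[2,0,0],3.5],[[0,0,0],[2,0,0],3.5],[[0,0,0],[2,0,0],3.5],[[0,0,0],[1.4,0,0],3.5],[[0,0,0],[0.6,0,0],3.5],[[0,0,0],[0,0,0],3.5],[[0,0,0],[0,0,0],3.5]]'

```text
clock: 8.32
tool_pos: [0.4718, 0.3056, 0.0955]
eef_rot: [0.5, 0.5, -0.5, 0.5]
contact_force: [0.0, 0.5, -0.3]
opening: 0.516
```

Call:
drive_tool --deltas '[[[0,0,0],[0.3,0,0],3.5],[[0,0,0],[0.3,0,0],3.5],[[0,0,0],[0.3,0,0],3.5],[[0,0,0],[0,0,0],3.5],[[0,0,0],[0,0,0],3.5]]'

```text
clock: 8.73
tool_pos: [0.4719, 0.3046, 0.0868]
eef_rot: [0.5, 0.5, -0.5, 0.5]
contact_force: [-0.1, -0.4, -0.6]
opening: 0.512
```

Call:
drive_tool --deltas '[[[0,0,0],[0.2,0,0],3.5],[[0,0,0],[0.1,0,0],3.5],[[0,0,0],[0,0,0],3.5],[[0,0,0],[0,0,0],3.5]]'

```text
clock: 9.07
tool_pos: [0.472, 0.3047, 0.084]
eef_rot: [0.5, 0.5, -0.5, 0.5]
contact_force: [0.2, 0.7, 2.6]
opening: 0.508
```

Call:
drive_tool --deltas '[[[0,0,0],[0,0,0],5.5],[[0,0,0],[0,0,0],7],[[0,0,0],[0,0,0],8.8],[[0,0,0],[0,0,0],8.8],[[0,0,0],[0,0,0],8.8],[[0,0,0],[-1,0,0],8.8],[[0,0,0],[-2.5,0,0],8.8],[[0,0,0],[-3,0,0],8.8],[[0,0,0],[-3,0,0],8.8],[[0,0,0],[-2.5,0,0],8.8],[[0,0,0],[0,0,0],8.8],[[0,0,0],[0,0,0],8.8]]'

```text
clock: 10.07
tool_pos: [0.4724, 0.3051, 0.2055]
eef_rot: [0.501, 0.5, -0.499, 0.5]
contact_force: [0.2, -1.0, 0.4]
opening: 0.998
```

```bash
python3 w.py w5
```

```text
[0.4718 0.3043 0.2041] [[0.001, 1.0, -0.0], [-0.0, -0.0, -1.0], [-1.0, 0.001, 0.0]]
```

View pics/w5.png

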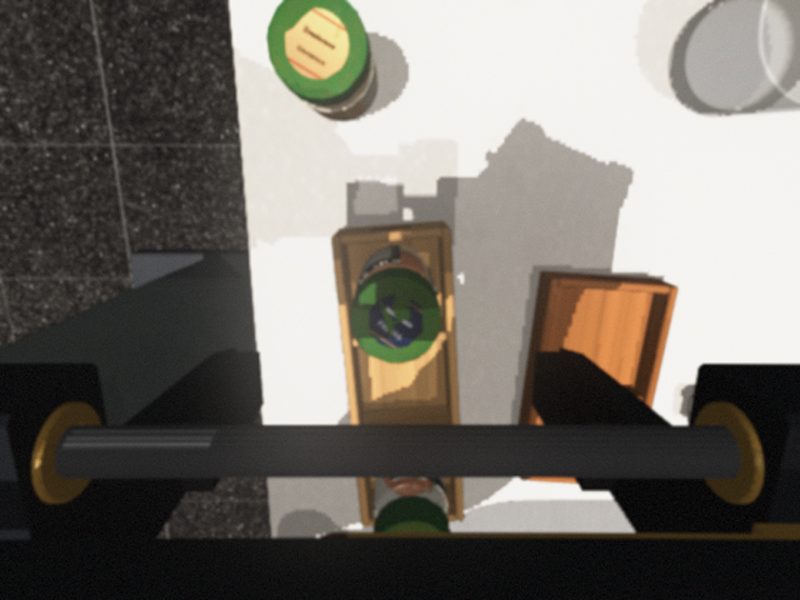

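```bash
cat > f.py <<'E'
from h import *
import pickle,sys
k=.7
def loc(w,u,v,z): return onz(pickle.load(open(w+'.pkl','rb')),u*k,v*k,z)[:2].round(4)
E
python3 - <<'E'
from f import *
print('blue',loc('w5',397,316,.114),'amber',loc('w5',318,49,.106),loc('w5',344,108,.0))
print('rim',loc('w5',333,230,.045),loc('w5',451,224,.045))
print('tray',loc('w5',540,272,.028),loc('w5',676,285,.028))
print('fix',loc('w5',412,535,.114))
a=.068;Rm=np.array([[np.cos(a),-np.sin(a)],[np.sin(a),np.cos(a)]])
for p in(loc('w5',333,230,.045)-Rm@[-.037,.105],loc('w5',451,224,.045)-Rm@[.037,.105]):print('boxctr',p,'blue in box',Rm.T@(loc('w5',397,316,.114)-p))
E
```

```text
blue [0.4718 0.3023] amber [0.4372 0.4224] [0.4373 0.4103]
rim [0.4331 0.3359] [0.5046 0.3394]
tray [0.5658 0.3062] [0.6558 0.2973]
fix [0.4799 0.176 ]
boxctr [0.47714899 0.23365673] blue in box [-0.00067248  0.06884808]
boxctr [0.47482001 0.23212861] blue in box [0.00175495 0.07021442]
```

Call:
drive_tool --deltas '[[[0,0,0],[0,-0.5,-2],8.8],[[0,0,0],[0,-1,-3],8.8],[[0,0,0],[0,-1,-3.5],8.8],[[0,0,0],[0,-1,-3.5],8.8],[[0,0,0],[1.8,0,0],8.8],[[0,0,0],[2.5,0,0],8.8],[[0,0,0],[2.5,0,0],8.8],[[0,0,0],[2.5,0,0],8.8],[[0,0,0],[2.2,0,0],8.8],[[0,0,0],[1.3,0,0],8.8],[[0,0,0],[0,0,0],8.8],[[0,0,0],[0,0,0],8.8]]'

```text
clock: 11.12
tool_pos: [0.4362, 0.4242, 0.0749]
eef_rot: [-0.499, -0.5, 0.501, -0.5]
contact_force: [0.5, 0.6, -0.8]
opening: 1.0
```

Call:
drive_tool --deltas '[[[0,0,0],[0,0,0],3.5],[[0,0,0],[0,0,0],3.5],[[0,0,0],[0,0,0],3.5],[[0,0,0],[0,0,0],3.5],[[0,0,0],[0,0,0],3.5],[[0,0,0],[0,0,0],3.5],[[0,0,0],[0,0,0],3.5],[[0,0,0],[0,0,0],3.5]]'

```text
clock: 11.78
tool_pos: [0.4369, 0.4247, 0.0759]
eef_rot: [0.5, 0.5, -0.5, 0.5]
contact_force: [0.5, 0.4, 2.1]
opening: 0.507
```

Call:
drive_tool --deltas '[[[0,0,0],[-1.5,0,0],3.5],[[0,0,0],[-2.5,0,0],3.5],[[0,0,0],[-3,0,0],3.5],[[0,0,0],[-3,0,0],3.5],[[0,0,0],[-3,0,0],3.5],[[0,0,0],[-2,0,0],3.5],[[0,0,0],[0,0.4,2],3.5],[[0,0,0],[0,0.7,3.5],3.5],[[0,0,0],[0,0.7,3.5],3.5],[[0,0,0],[0,0.7,3.5],3.5],[[0,0,0],[0,0.7,3.5],3.5],[[0,0,0],[0,0.7,3],3.5]]'

```text
clock: 12.78
tool_pos: [0.4757, 0.2316, 0.2254]
eef_rot: [-0.499, -0.5, 0.501, -0.5]
contact_force: [0.6, -0.4, -0.5]
opening: 0.508
```

Call:
drive_tool --deltas '[[[0,0,0],[0,0,0],3.5],[[0,0,0],[0,0,0],3.5]]'

```text
clock: 12.95
tool_pos: [0.4764, 0.232, 0.2254]
eef_rot: [-0.501, -0.499, 0.502, -0.499]
contact_force: [0.1, 0.9, -1.3]
opening: 0.511
```

```bash
python3 w.py w6
```

```text
[0.4759 0.2344 0.2257] [[-0.0, 1.0, -0.001], [0.0, -0.001, -1.0], [-1.0, -0.0, -0.0]]
```

View pics/w6.png

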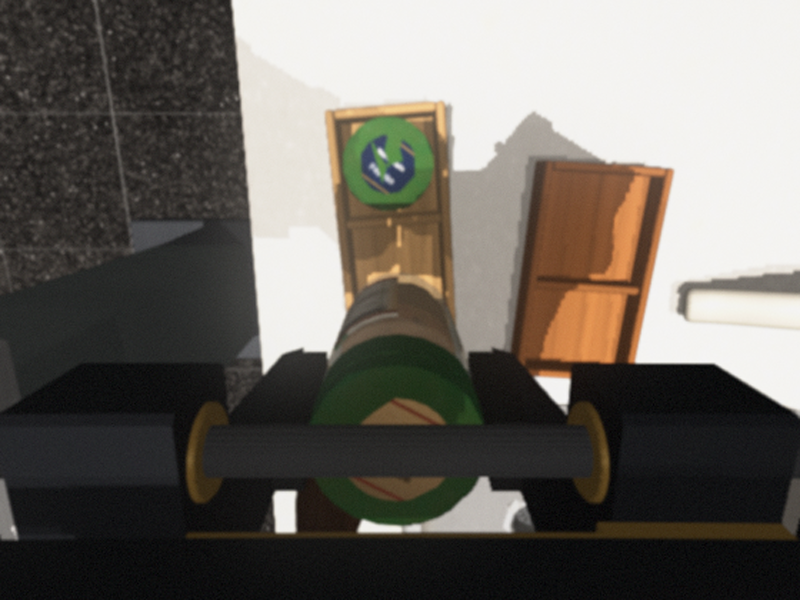

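Call:
drive_tool --deltas '[[[0,0,0],[1.5,0,-0.2],3.5],[[0,0,0],[2.5,0,0],3.5],[[0,0,0],[2.5,0,0],3.5],[[0,0,0],[2.5,0,0],3.5],[[0,0,0],[2,0,0],3.5],[[0,0,0],[1.2,0,0],3.5],[[0,0,0],[0.7,0,0],3.5],[[0,0,0],[0.5,0,0],3.5],[[0,0,0],[0.3,0,0],3.5],[[0,0,0],[0.2,0,0],3.5],[[0,0,0],[0,0,0],3.5],[[0,0,0],[0,0,0],3.5]]'

```text
clock: 14.0
tool_pos: [0.4761, 0.2369, 0.0872]
eef_rot: [0.5, 0.5, -0.5, 0.5]
contact_force: [0.8, 0.1, 0.1]
opening: 0.513
```

```bash
python3 - <<'E'
from f import *
import e
print('tray');e.rect(pickle.load(open('w6.pkl','rb')),[(537,161),(672,169),(636,377),(513,372)],.028)
print('blue',loc('w6',388,164,.114),'rim',loc('w6',328,110,.045),loc('w6',448,102,.045))
st=r.get_state();print(st['tool_pos'],st['contact_force'])
E
```

```text
box
  sides [np.float64(0.074), np.float64(0.205), np.float64(0.07), np.float64(0.207)]
  ctr [0.4765 0.2307] yaw 0.064 0.077
tray
  sides [np.float64(0.084), np.float64(0.152), np.float64(0.084), np.float64(0.151)]
  ctr [0.609  0.2241] yaw -0.05 -0.064
fruit
  sides [np.float64(0.087), np.float64(0.196), np.float64(0.088), np.float64(0.196)]
  ctr [ 0.4227 -0.3637] yaw 0.015 0.021
amber [0.4377 0.4197]
blue [0.5589 0.4102]
fix [0.4803 0.1664]
lemon [ 0.4284 -0.1698]
lemon ends [ 0.3982 -0.1889]
 [ 0.458  -0.1495]
fixlem [ 0.425  -0.4127]
glass bottom [0.6884 0.4348]
tray
  sides [np.float64(0.089), np.float64(0.148), np.float64(0.091), np.float64(0.15)]
  ctr [0.6088 0.225 ] yaw -0.043 -0.056
blue [0.4713 0.3005] rim [0.4338 0.3327] [0.5067 0.3369]
[0.47614722 0.23690921 0.08724874] [0.79217321 0.08951566 0.14246212]
```

Call:
drive_tool --deltas '[[[0,0,0],[0.2,0,0],3.5],[[0,0,0],[0.15,0,0],3.5],[[0,0,0],[0,0,0],3.5],[[0,0,0],[0,0,0],3.5]]'

```text
clock: 14.33
tool_pos: [0.4763, 0.2368, 0.0838]
eef_rot: [0.501, 0.5, -0.5, 0.5]
contact_force: [0.7, -0.7, 4.6]
opening: 0.511
```

Call:
drive_tool --deltas '[[[0,0,0],[0,0,0],5.5],[[0,0,0],[0,0,0],7],[[0,0,0],[0,0,0],8.8],[[0,0,0],[0,0,0],8.8],[[0,0,0],[0,0,0],8.8],[[0,0,0],[-1,0,0],8.8],[[0,0,0],[-2.5,0,0],8.8],[[0,0,0],[-3.5,0,0],8.8],[[0,0,0],[-3.5,0,0],8.8],[[0,0,0],[-3.5,0,0],8.8],[[0,0,0],[-3.5,0,0],8.8],[[0,0,0],[0,0,0],8.8]]'

```text
clock: 15.33
tool_pos: [0.4781, 0.2393, 0.2651]
eef_rot: [0.504, 0.499, -0.496, 0.501]
contact_force: [0.2, 0.6, -0.5]
opening: 0.998
```

Call:
drive_tool --deltas '[[[0,0,0],[-0.5,-0.5,2],8.8],[[0,0,0],[-0.5,-0.6,3.4],8.8],[[0,0,0],[-0.5,-0.6,3.4],8.8],[[0,0,0],[-0.5,-0.6,3.4],8.8],[[0,0,0],[-0.5,-0.6,3.4],8.8],[[0,0,0],[-0.5,-0.6,3.4],8.8],[[0,0,0],[0,-0.6,3.4],8.8],[[0,0,0],[0,-0.6,3],8.8],[[0,0,0],[0,-0.6,2],8.8],[[0,0,0],[0,0,0],8.8]]'

```text
clock: 16.17
tool_pos: [0.4206, -0.0424, 0.2878]
eef_rot: [-0.5, -0.498, 0.504, -0.498]
contact_force: [-0.3, -0.1, -0.6]
opening: 1.001
```

```bash
python3 w.py w7; python3 - <<'E'
from h import *
import pickle
c=pickle.load(open('w7.pkl','rb'))
for p in([.42,.05,.185],[.42,-.06,.088],[.428,-.17,.026]):print((pix(c,p)/.7).round())
E
```

```text
[ 0.4218 -0.0396  0.2882] [[-0.001, 1.0, -0.004], [-0.001, -0.004, -1.0], [-1.0, -0.001, 0.001]]
[397. 109.]
[399. 290.]
[409. 393.]
```

View pics/w7.png

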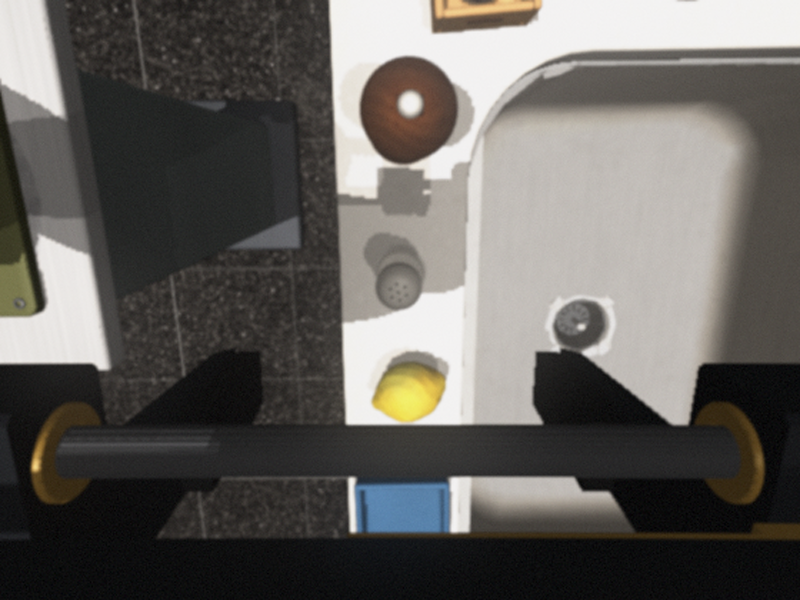

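```bash
python3 - <<'E'
from f import *
print('salt',loc('w7',400,287,.087),'base',loc('w7',402,262,.03))
print('mill',loc('w7',410,103,.188),loc('w7',409,110,.158),'lemon',loc('w7',410,392,.026),loc('w7',374,405,.022),loc('w7',445,377,.022))
a=-.052;Rm=np.array([[np.cos(a),-np.sin(a)],[np.sin(a),np.cos(a)]]);t=np.array([.609,.2245])
print('narrow',t+Rm@[0,-.041],'wide',t+Rm@[0,.033])
E
```

```text
salt [ 0.4208 -0.058 ] base [ 0.4226 -0.0509]
mill [0.4259 0.0522] [0.4261 0.0524] lemon [ 0.4291 -0.1694] [ 0.3965 -0.184 ] [ 0.4604 -0.1569]
narrow [0.60686896 0.18355542] wide [0.61071523 0.25745539]
```

Call:
drive_tool --deltas '[[[0,0,0],[0,0,1.75],8.8],[[0,0,0],[2,0,0],8.8],[[0,0,0],[3,0,0],8.8],[[0,0,0],[3,0,0],8.8],[[0,0,0],[3,0,0],8.8],[[0,0,0],[3,0,0],8.8],[[0,0,0],[3,0,0],8.8],[[0,0,0],[2.5,0,0],8.8],[[0,0,0],[2,0,0],8.8],[[0,0,0],[1.5,0,0],8.8],[[0,0,0],[0.8,0,0],8.8],[[0,0,0],[0,0,0],8.8]]'

```text
clock: 17.22
tool_pos: [0.4256, -0.0533, 0.0563]
eef_rot: [0.498, 0.502, -0.499, 0.501]
contact_force: [0.4, -0.4, 0.5]
opening: 0.997
```

Call:
drive_tool --deltas '[[[0,0,0],[0,0,0],8.8],[[0,0,0],[0,0,0],3.5],[[0,0,0],[0,0,0],3.5],[[0,0,0],[0,0,0],3.5],[[0,0,0],[0,0,0],3.5],[[0,0,0],[0,0,0],3.5],[[0,0,0],[0,0,0],3.5],[[0,0,0],[0,0,0],3.5],[[0,0,0],[0,0,0],3.5],[[0,0,0],[0,0,0],3.5]]'

```text
clock: 18.05
tool_pos: [0.4249, -0.0556, 0.0576]
eef_rot: [-0.5, -0.5, 0.5, -0.5]
contact_force: [-0.8, -0.7, -0.2]
opening: 0.404
```

Call:
drive_tool --deltas '[[[0,0,0],[0,0,0],3.5],[[0,0,0],[0,0,0],3.5]]'

```text
clock: 18.22
tool_pos: [0.4249, -0.0556, 0.0575]
eef_rot: [-0.5, -0.5, 0.5, -0.5]
contact_force: [-0.8, -0.2, 0.2]
opening: 0.407
```

```bash
python3 w.py w8
```

```text
[ 0.4249 -0.0556  0.0576] [[-0.001, 1.0, -0.0], [-0.001, -0.0, -1.0], [-1.0, -0.001, 0.001]]
```

View pics/w8.png

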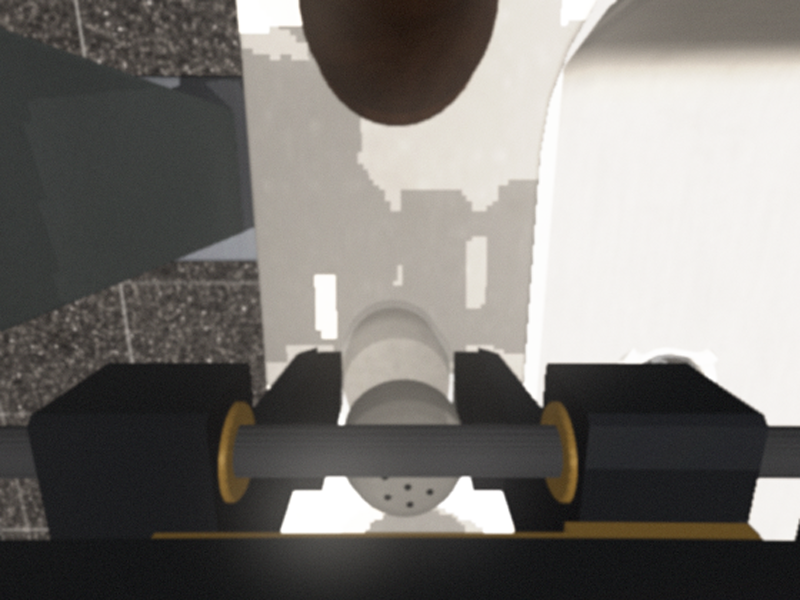

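Call:
drive_tool --deltas '[[[0,0,0],[-0.5,0,0],3.3],[[0,0,0],[-0.8,0,0],3.3],[[0,0,0],[-0.8,0,0],3.3],[[0,0,0],[0,0,0],3.3]]'

```text
clock: 18.6
tool_pos: [0.4255, -0.0558, 0.0794]
eef_rot: [0.501, 0.499, -0.5, 0.5]
contact_force: [0.1, 0.5, -0.3]
opening: 0.405
```

Call:
drive_tool --deltas '[[[0,0,0],[-1.5,0,0],3.3],[[0,0,0],[-2.5,0,0],3.3],[[0,0,0],[-2.5,0,0],3.3],[[0,0,0],[-2.5,0,0],3.3],[[0,0,0],[-2.5,0,0],3.3],[[0,0,0],[-2.5,0,0],3.3],[[0,0,0],[-2.5,0,0],3.3],[[0,0,0],[-2.5,0,0],3.3],[[0,0,0],[-1,0,0],3.3],[[0,0,0],[0,0,0],3.3]]'

```text
clock: 19.43
tool_pos: [0.4265, -0.0556, 0.2798]
eef_rot: [0.501, 0.498, -0.5, 0.501]
contact_force: [0.6, -0.4, 0.0]
opening: 0.407
```

```bash
python3 - <<'E'
from h import *
import pickle
st=r.get_state();print(st['tool_pos'],st['opening'],st['contact_force'])
c=pickle.load(open('d.pkl','rb'));S=c['scene'];D=c['side']
print('faucet base',onz(S,378*.7,240*.7,0),onz(D,608*.7,345*.7,0))
for z in(.2,.25,.3):print('spout',onz(S,418*.7,188*.7,z),onz(D,530*.7,250*.7,z))
E
```

```text
[ 0.42648708 -0.05557755  0.27978297] 0.4065140040033261 [ 0.55809875 -0.44991527  0.03117323]
faucet base [ 0.95678439 -0.30673951  0.        ] [ 0.93852431 -0.32025357  0.        ]
spout [ 0.81648583 -0.34251859  0.2       ] [ 0.78121417 -0.24898187  0.2       ]
spout [ 0.71774419 -0.27071205  0.25      ] [ 0.72908043 -0.35846311  0.25      ]
spout [ 0.61900255 -0.19890551  0.3       ] [ 0.67694669 -0.46794435  0.3       ]
```

Call:
drive_tool --deltas '[[[0,0,0],[0,1.2,-1.6],3.3],[[0,0,0],[0,2,-2.7],3.3],[[0,0,0],[0,2.2,-2.9],3.3],[[0,0,0],[0,2.2,-2.9],3.3],[[0,0,0],[0,2.2,-2.9],3.3],[[0,0,0],[0,2.2,-2.9],3.3],[[0,0,0],[0,2.2,-2.9],3.3],[[0,0,0],[0,2.2,-2.9],3.3],[[0,0,0],[0,1.85,-2.3],3.3],[[0,0,0],[3,0,0],3.3],[[0,0,0],[3,0,0],3.3],[[0,0,0],[2,0,0],3.3]]'

```text
clock: 20.43
tool_pos: [0.606, 0.1841, 0.1927]
eef_rot: [-0.497, -0.5, 0.502, -0.501]
contact_force: [0.8, -0.3, -1.2]
opening: 0.405
```

Call:
drive_tool --deltas '[[[0,0,0],[0,0,0],3.3],[[0,0,0],[0,0,0],3.3]]'

```text
clock: 20.6
tool_pos: [0.6064, 0.184, 0.1955]
eef_rot: [-0.498, -0.5, 0.502, -0.5]
contact_force: [-0.2, -0.1, 0.2]
opening: 0.408
```

```bash
python3 w.py w9; python3 - <<'E'
from f import *
for v in(485,490,495): print(loc('w8',405,v,.089))
E
```

```text
[0.6074 0.1847 0.1974] [[-0.001, 1.0, 0.0], [-0.002, 0.0, -1.0], [-1.0, -0.001, 0.002]]
[ 0.4261 -0.0645]
[ 0.4261 -0.0659]
[ 0.4261 -0.0674]
```

View pics/w9.png

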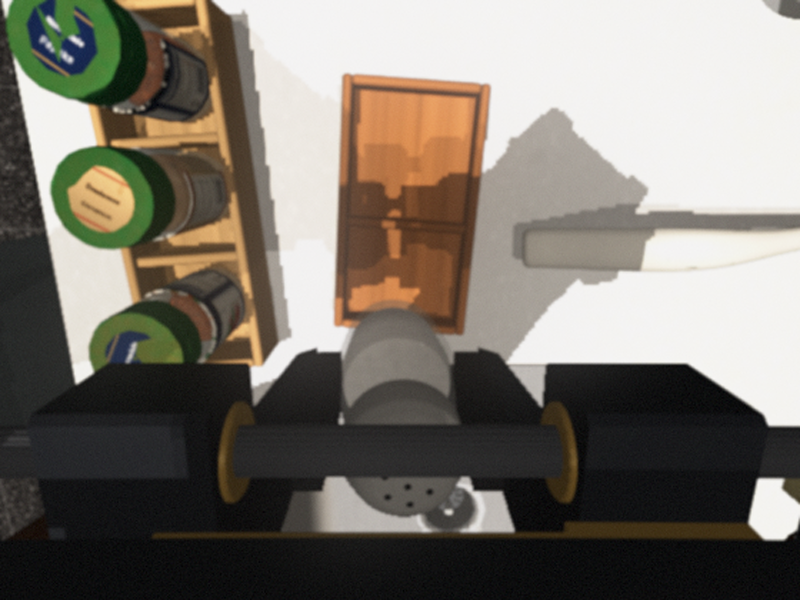

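```bash
python3 - <<'E'
from f import *
for z in(.07,.075,.08): print(z,loc('w8',403,457,z),loc('w8',462,457,z)-loc('w8',342,457,z))
print('base far edge',loc('w8',397,302,.0),loc('w8',397,302,.01), loc('w8',450,340,.0)-loc('w8',342,340,.0))
P=np.array([loc('w9',*p,.028) for p in((345,76),(489,86),(463,333),(335,325))]);print(P,P.mean(0))
print('divider',loc('w9',345,218,.026),loc('w9',470,227,.026))
for n,p in(('blue',(65,45)),('amber',(109,197))):print(n,loc('w9',*p,.114))
E
```

```text
0.07 [ 0.4258 -0.0691] [0.0344 0.    ]
0.075 [ 0.4258 -0.0658] [0.033 0.   ]
0.08 [ 0.4257 -0.0626] [0.0316 0.    ]
base far edge [ 0.424  -0.0423] [ 0.424  -0.0396] [0.0455 0.    ]
[[0.5749 0.3009]
 [0.6576 0.2955]
 [0.6481 0.1453]
 [0.5641 0.1507]] [0.611175 0.2231  ]
divider [0.5724 0.2201] [0.6502 0.2145]
blue [0.4715 0.2977]
amber [0.4795 0.2379]
```

Call:
drive_tool --deltas '[[[0,0,0],[1.2,0,-0.5],3.3],[[0,0,0],[2,0,0],3.3],[[0,0,0],[2.5,0,0],3.3],[[0,0,0],[2.5,0,0],3.3],[[0,0,0],[1.8,0,0],3.3],[[0,0,0],[1,0,0],3.3],[[0,0,0],[0.6,0,0],3.3],[[0,0,0],[0.4,0,0],3.3],[[0,0,0],[0.3,0,0],3.3],[[0,0,0],[0,0,0],3.3],[[0,0,0],[0,0,0],3.3]]'

```text
clock: 21.57
tool_pos: [0.6081, 0.1897, 0.0761]
eef_rot: [0.5, 0.5, -0.5, 0.5]
contact_force: [-0.1, -0.3, -0.2]
opening: 0.407
```

Call:
drive_tool --deltas '[[[0,0,0],[0.3,0,0],3.3],[[0,0,0],[0.2,0,0],3.3],[[0,0,0],[0,0,0],3.3],[[0,0,0],[0,0,0],3.3]]'

```text
clock: 21.9
tool_pos: [0.6075, 0.1893, 0.0702]
eef_rot: [-0.5, -0.5, 0.5, -0.5]
contact_force: [-0.2, -1.2, 0.1]
opening: 0.406
```

Call:
drive_tool --deltas '[[[0,0,0],[0.25,0,0],3.3],[[0,0,0],[0.2,0,0],3.3],[[0,0,0],[0,0,0],3.3],[[0,0,0],[0,0,0],3.3]]'

```text
clock: 22.23
tool_pos: [0.6076, 0.1895, 0.0657]
eef_rot: [-0.5, -0.5, 0.5, -0.5]
contact_force: [-0.0, 0.1, -0.6]
opening: 0.404
```

Call:
drive_tool --deltas '[[[0,0,0],[0.1,0,0],3.3],[[0,0,0],[0,0,0],3.3],[[0,0,0],[0,0,0],3.3]]'

```text
clock: 22.48
tool_pos: [0.6077, 0.1898, 0.0655]
eef_rot: [0.5, 0.5, -0.5, 0.5]
contact_force: [-0.7, -0.6, 5.3]
opening: 0.404
```

Call:
drive_tool --deltas '[[[0,0,0],[0.1,0,0],3.3],[[0,0,0],[0,0,0],3.3],[[0,0,0],[0,0,0],3.3]]'

```text
clock: 22.73
tool_pos: [0.6077, 0.1901, 0.0654]
eef_rot: [0.5, 0.5, -0.5, 0.5]
contact_force: [-2.7, -0.1, 10.9]
opening: 0.403
```

Call:
drive_tool --deltas '[[[0,0,0],[-0.1,0,0],4.5],[[0,0,0],[0,0,0],7],[[0,0,0],[0,0,0],8.8],[[0,0,0],[0,0,0],8.8],[[0,0,0],[0,0,0],8.8],[[0,0,0],[-1,0,0],8.8],[[0,0,0],[-2.5,0,0],8.8],[[0,0,0],[-3.5,0,0],8.8],[[0,0,0],[-3.5,0,0],8.8],[[0,0,0],[-3.5,0,0],8.8],[[0,0,0],[-3.5,0,0],8.8],[[0,0,0],[-2,0,0],8.8]]'

```text
clock: 23.73
tool_pos: [0.6085, 0.1908, 0.2647]
eef_rot: [0.502, 0.499, -0.498, 0.501]
contact_force: [1.5, 1.1, -0.2]
opening: 0.998
```

```bash
python3 w.py w10; python3 - <<'E'
from h import *
import pickle
c=pickle.load(open('w10.pkl','rb'));print((pix(c,[.608,.1835,.09])/.7).round())
E
```

```text
[0.6098 0.1918 0.2676] [[0.009, 1.0, -0.0], [0.004, -0.0, -1.0], [-1.0, 0.009, -0.004]]
[397. 286.]
```

View pics/w10.png

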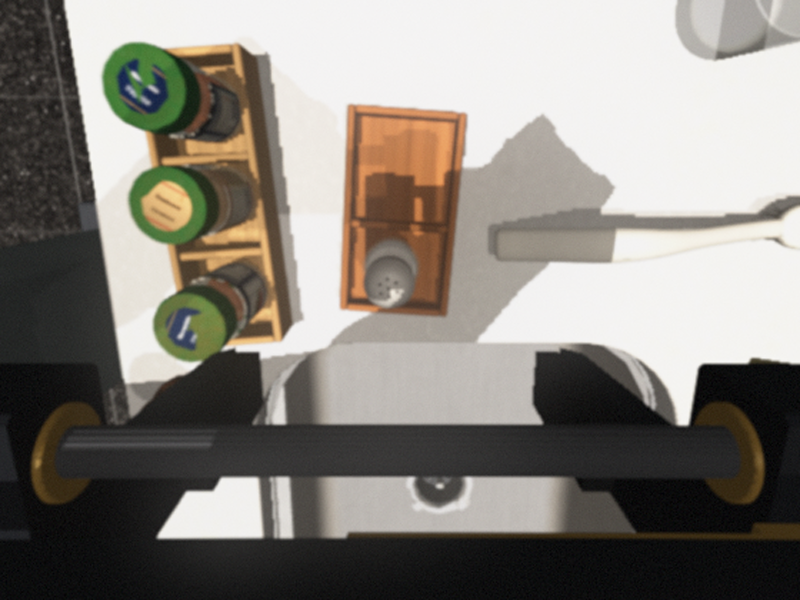

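Call:
drive_tool --deltas '[[[0,0,0],[0,-1.2,0.9],8.8],[[0,0,0],[0,-2.2,1.65],8.8],[[0,0,0],[0,-2.5,1.9],8.8],[[0,0,0],[0,-2.5,1.9],8.8],[[0,0,0],[0,-2.5,1.9],8.8],[[0,0,0],[0,-2.5,1.9],8.8],[[0,0,0],[0,-2.5,1.85],8.8],[[0,0,0],[0,-1.5,1.1],8.8],[[0,0,0],[0,-1,0.7],8.8],[[0,0,0],[0,0,0],8.8],[[0,0,0],[0,0,0],8.8],[[0,0,0],[0,0,0],8.8]]'

```text
clock: 24.78
tool_pos: [0.4247, 0.0525, 0.2603]
eef_rot: [0.5, 0.5, -0.5, 0.5]
contact_force: [0.2, 0.7, 0.3]
opening: 0.994
```

```bash
python3 - <<'E'
from f import *
print('salt',loc('w10',389,286,.096),'tray',[loc('w10',*p,.028) for p in((349,106),(466,113),(446,315),(340,309))])
c=shot('wrist');pickle.dump(c,open('w11.pkl','wb'))
g=cv2.cvtColor(c['img'],cv2.COLOR_RGB2BGR);cv2.imwrite('pics/w11.png',g)
st=r.get_state();print(st['tool_pos'],st['eef_rot'])
# brown mask and bright knob
p=pix(c,[.426,.054,.19]);q=pix(c,[.426,.054,.158]);print('pred',p,q)
hsv=cv2.cvtColor(g,cv2.COLOR_BGR2HSV);m=((hsv[...,0]<12)&(hsv[...,1]>110)&(hsv[...,2]>25)).astype(np.uint8)
n,l,s,ce=cv2.connectedComponentsWithStats(m)
for i in range(1,n):
    if s[i,4]>150: print(s[i],ce[i].round(1))
E
```

```text
salt [0.6031 0.1846] tray [array([0.5742, 0.3009]), array([0.6581, 0.2961]), array([0.6476, 0.1446]), array([0.5631, 0.1497])]
[0.42474502 0.05263028 0.26023626] [ 0.50017246  0.49984106 -0.49959879  0.50038733]
pred [281.15562685 224.10035641] [280.74398247 210.80629554]
```

```bash
python3 - <<'E'
from f import *
c=pickle.load(open('w11.pkl','rb'));i=c['img'].astype(int);print(i[211,250:312:6].tolist(),i[224,270:292:3].tolist())
m=((i[...,0]>1.5*i[...,2])&(i[...,0]>25)&(i[...,0]<140)).astype(np.uint8);m[255:]=0
n,l,s,ce=cv2.connectedComponentsWithStats(m)
for j in range(1,n):
    if s[j,4]>150: print(s[j],ce[j].round(1))
b=(i.min(2)>110);b[:190]=0;b[245:]=0;b[:,:255]=0;b[:,305:]=0
n,l,s,ce=cv2.connectedComponentsWithStats(b.astype(np.uint8))
for j in range(1,n):
    if s[j,4]>8: print('bright',s[j],ce[j].round(1))
E
```

```text
[[47, 42, 35], [81, 54, 42], [55, 43, 38], [50, 40, 31], [53, 40, 37], [59, 45, 37], [59, 45, 38], [53, 43, 38], [56, 46, 40], [57, 45, 38], [57, 48, 42]] [[60, 46, 37], [87, 83, 76], [102, 96, 90], [110, 103, 99], [112, 107, 101], [111, 106, 100], [100, 94, 89], [70, 57, 48]]
[ 303    0   77  108 3049] [346.2  46.4]
[407   0  81  93 663] [421.9  47.9]
[431  16  49   8 200] [450.7  19.2]
[484  56  16  31 301] [491.2  71.5]
[ 251  189   57   55 1195] [274.  219.6]
[  0 202  15  52 331] [  4.5 234.8]
bright [276 228  12   6  51] [281.1 230.2]
bright [255 236  14   9  58] [259.1 241.7]
bright [290 237  15   8  56] [299.7 241.9]
```

```bash
python3 - <<'E'
from f import *
c=pickle.load(open('w11.pkl','rb'));i=c['img'].astype(int)
b=(i.min(2)>65);b[:205]=0;b[245:]=0;b[:,:266]=0;b[:,298:]=0
n,l,s,ce=cv2.connectedComponentsWithStats(b.astype(np.uint8))
for j in range(1,n):
    if s[j,4]>20:
        print(s[j],ce[j].round(1));
        for z in(.185,.19):print(onz(c,*ce[j],z))
print(i[180:256:3,281].tolist())
E
```

```text
[273 217  17  18 257] [280.9 225.6]
[0.4259044  0.05142203 0.185     ]
[0.4258585  0.05302219 0.19      ]
[286 240  12   5  29] [293.3 242.9]
[0.43407917 0.03942561 0.185     ]
[0.43383963 0.04130993 0.19      ]
[[53, 44, 39], [54, 44, 39], [57, 46, 40], [57, 42, 37], [56, 42, 38], [55, 43, 37], [55, 44, 38], [55, 43, 38], [55, 42, 36], [58, 46, 38], [54, 39, 33], [58, 45, 38], [75, 68, 60], [98, 95, 88], [113, 109, 102], [110, 104, 99], [123, 119, 112], [141, 136, 128], [106, 97, 91], [68, 52, 44], [59, 47, 39], [59, 46, 42], [138, 130, 122], [164, 158, 149], [167, 162, 153], [164, 159, 149]]
```

Call:
drive_tool --deltas '[[[0,0,0],[1.5,0.1,0],8.8],[[0,0,0],[2,0,0],8.8],[[0,0,0],[2,0,0],8.8],[[0,0,0],[2,0,0],8.8],[[0,0,0],[1.5,0,0],8.8],[[0,0,0],[1,0,0],8.8],[[0,0,0],[0.6,0,0],8.8],[[0,0,0],[0.4,0,0],8.8],[[0,0,0],[0,0,0],8.8],[[0,0,0],[0,0,0],8.8]]'

```text
clock: 25.67
tool_pos: [0.425, 0.0519, 0.1501]
eef_rot: [0.5, 0.5, -0.5, 0.5]
contact_force: [0.6, -0.3, -0.1]
opening: 0.996
```

Call:
drive_tool --deltas '[[[0,0,0],[0,0,0],4],[[0,0,0],[0,0,0],4],[[0,0,0],[0,0,0],4],[[0,0,0],[0,0,0],4],[[0,0,0],[0,0,0],4],[[0,0,0],[0,0,0],4],[[0,0,0],[0,0,0],4],[[0,0,0],[0,0,0],4],[[0,0,0],[0,0,0],4]]' --force 25

```text
clock: 26.42
tool_pos: [0.4247, 0.0515, 0.1501]
eef_rot: [-0.5, -0.5, 0.5, -0.5]
contact_force: [1.4, 0.0, 2.4]
opening: 0.539
```

Call:
drive_tool --deltas '[[[0,0,0],[-0.6,0,0],4],[[0,0,0],[-1.2,0,0],4],[[0,0,0],[-1.8,0,0],4],[[0,0,0],[-2,0,0],4],[[0,0,0],[-2,0,0],4],[[0,0,0],[-2,0,0],4],[[0,0,0],[-2,0,0],4],[[0,0,0],[-1.5,0,0],4],[[0,0,0],[-1.2,0,0],4],[[0,0,0],[-0.6,0,0],4],[[0,0,0],[0,0,0],4]]'

```text
clock: 27.33
tool_pos: [0.4248, 0.0518, 0.2999]
eef_rot: [0.5, 0.499, -0.5, 0.501]
contact_force: [1.0, 1.0, -2.4]
opening: 0.541
```

Call:
drive_tool --deltas '[[[0,0,0],[0,0.5,-0.6],4],[[0,0,0],[0,1.2,-1.3],4],[[0,0,0],[0,1.8,-2],4],[[0,0,0],[0,2,-2.2],4],[[0,0,0],[0,2.2,-2.4],4],[[0,0,0],[0,2.2,-2.4],4],[[0,0,0],[0,2.2,-2.4],4],[[0,0,0],[0,2.2,-2.3],4],[[0,0,0],[0,2,-2.2],4],[[0,0,0],[0,1.3,-1.4],4],[[0,0,0],[0,0.8,-0.8],4],[[0,0,0],[0,0.3,-0.4],4]]'

```text
clock: 28.33
tool_pos: [0.6117, 0.2579, 0.2963]
eef_rot: [0.499, 0.501, -0.501, 0.5]
contact_force: [-0.3, 0.1, -2.4]
opening: 0.54
```

Call:
drive_tool --deltas '[[[0,0,0],[0,0,0],4],[[0,0,0],[0,0,0],4],[[0,0,0],[0,0,0],4]]'

```text
clock: 28.58
tool_pos: [0.6111, 0.2548, 0.2981]
eef_rot: [-0.499, -0.5, 0.501, -0.5]
contact_force: [0.3, 1.0, -1.9]
opening: 0.537
```

```bash
python3 - <<'E'
from f import *
W=shot('wrist');S=shot('scene')
a=cv2.resize(W['img'][:,:,::-1],(533,400));b=cv2.resize(S['img'][140:340,95:385][:,:,::-1],(267,184))
o=np.zeros((600,800,3),np.uint8);o[:400,:533]=a
b=cv2.resize(S['img'][160:320,130:330][:,:,::-1],(250,200));o[400:,:250]=b
D=shot('side');d=cv2.resize(D['img'][60:200,190:330][:,:,::-1],(267,267));o[:267,533:]=d
cv2.imwrite('pics/m12.png',o);pickle.dump(W,open('w12.pkl','wb'))
print(r.get_state()['tool_pos'],r.get_state()['opening'])
E
```

```text
[0.6114176  0.25480879 0.29878937] 0.5387560866667813
```

View pics/m12.png

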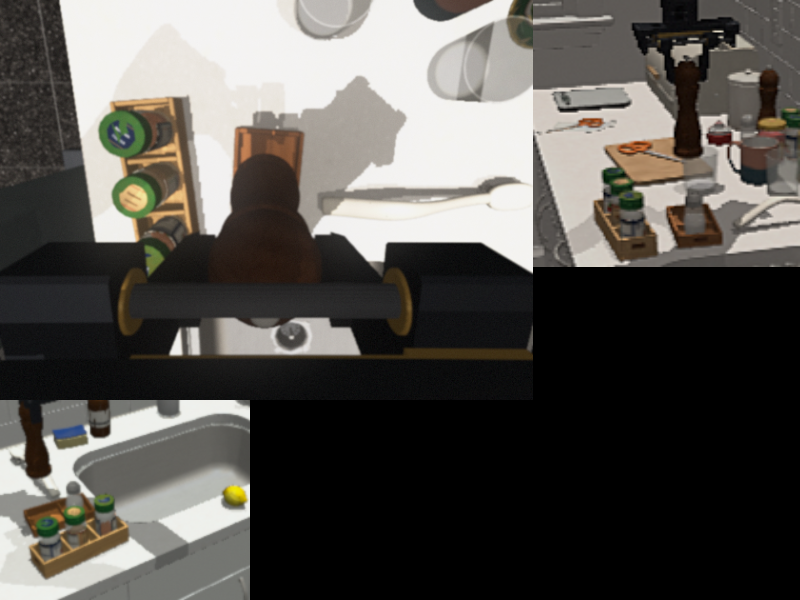

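Call:
drive_tool --deltas '[[[0,0,0],[0.7,0,-0.1],4],[[0,0,0],[1.3,0,0],4],[[0,0,0],[1.8,0,0],4],[[0,0,0],[1.8,0,0],4],[[0,0,0],[1.8,0,0],4],[[0,0,0],[1.8,0,0],4],[[0,0,0],[1.4,0,0],4],[[0,0,0],[1,0,0],4],[[0,0,0],[0.7,0,0],4],[[0,0,0],[0.5,0,0],4],[[0,0,0],[0,0,0],4],[[0,0,0],[0,0,0],4]]'

```text
clock: 29.73
tool_pos: [0.6118, 0.2568, 0.1711]
eef_rot: [0.5, 0.5, -0.5, 0.5]
contact_force: [0.3, -0.2, -1.1]
opening: 0.538
```

Call:
drive_tool --deltas '[[[0,0,0],[0.25,0,0],4],[[0,0,0],[0.25,0,0],4],[[0,0,0],[0.2,0,0],4],[[0,0,0],[0.1,0,0],4],[[0,0,0],[0,0,0],4],[[0,0,0],[0,0,0],4]]'

```text
clock: 30.23
tool_pos: [0.6116, 0.2565, 0.1626]
eef_rot: [-0.5, -0.5, 0.5, -0.5]
contact_force: [0.2, 0.0, -2.2]
opening: 0.537
```

Call:
drive_tool --deltas '[[[0,0,0],[0.2,0,0],4],[[0,0,0],[0,0,0],4],[[0,0,0],[0,0,0],4]]'

```text
clock: 30.48
tool_pos: [0.6115, 0.2564, 0.1605]
eef_rot: [-0.5, -0.5, 0.5, -0.5]
contact_force: [0.4, -0.6, -1.5]
opening: 0.536
```

Call:
drive_tool --deltas '[[[0,0,0],[0.2,0,0],4],[[0,0,0],[0,0,0],4],[[0,0,0],[0,0,0],4]]'

```text
clock: 30.73
tool_pos: [0.6115, 0.2565, 0.1585]
eef_rot: [-0.5, -0.5, 0.5, -0.5]
contact_force: [0.2, 1.2, -2.8]
opening: 0.543
```

Call:
drive_tool --deltas '[[[0,0,0],[0.1,0,0],4],[[0,0,0],[0,0,0],4],[[0,0,0],[0,0,0],4]]'

```text
clock: 30.98
tool_pos: [0.6118, 0.2568, 0.1583]
eef_rot: [0.5, 0.5, -0.5, 0.5]
contact_force: [0.2, 0.5, 3.5]
opening: 0.537
```

Call:
drive_tool --deltas '[[[0,0,0],[0,0,0],5],[[0,0,0],[0,0,0],6.5],[[0,0,0],[0,0,0],8.8],[[0,0,0],[0,0,0],8.8],[[0,0,0],[0,0,0],8.8],[[0,0,0],[-1,0,0],8.8],[[0,0,0],[-2.5,0,0],8.8],[[0,0,0],[-3,0,0],8.8],[[0,0,0],[-3,0,0],8.8],[[0,0,0],[-2,0,0],8.8],[[0,0,0],[-1,0,0],8.8],[[0,0,0],[0,0,0],8.8]]'

```text
clock: 31.98
tool_pos: [0.6125, 0.2577, 0.2857]
eef_rot: [0.501, 0.499, -0.499, 0.501]
contact_force: [1.0, -0.3, 0.2]
opening: 0.998
```

Call:
drive_tool --deltas '[[[0,0,0],[0,-1.1,2],8.8],[[0,0,0],[0,-1.4,3.3],8.8],[[0,0,0],[0,-1.6,3.8],8.8],[[0,0,0],[0,-1.6,3.8],8.8],[[0,0,0],[0,-1.6,3.8],8.8],[[0,0,0],[0,-1.6,3.8],8.8],[[0,0,0],[0,-1.6,3.8],8.8],[[0,0,0],[0,-1.6,3.8],8.8],[[0,0,0],[0,-1.6,3.8],8.8],[[0,0,0],[0,-1.6,3.8],8.8],[[0,0,0],[0,-1.6,3.8],8.8],[[0,0,0],[0,-1.4,3.2],8.8]]'

```text
clock: 32.98
tool_pos: [0.4259, -0.1731, 0.2818]
eef_rot: [-0.499, -0.5, 0.502, -0.499]
contact_force: [-0.0, -0.7, 0.4]
opening: 1.001
```

Call:
drive_tool --deltas '[[[6.9,0,0],[0,0,0],8.8],[[6.9,0,0],[0,0,0],8.8],[[6.9,0,0],[0,0,0],8.8],[[6.9,0,0],[0,0,0],8.8],[[6.9,0,0],[0,0,0],8.8],[[6.9,0,0],[0,0,0],8.8],[[6.9,0,0],[0,0,0],8.8],[[6.9,0,0],[0,0,0],8.8],[[6.9,0,0],[0,0,0],8.8],[[0,0,0],[0,0,0],8.8],[[0,0,0],[0,0,0],8.8]]'

```text
clock: 33.9
tool_pos: [0.4278, -0.1702, 0.2824]
eef_rot: [-0.685, -0.172, 0.687, -0.172]
contact_force: [-0.3, -0.6, -0.1]
opening: 1.0
```

```bash
python3 - <<'E'
from f import *
c=shot('wrist');i=c['img'];st=r.get_state();Rm=R.from_quat(st['eef_rot']).as_matrix();print(st['tool_pos'],Rm.round(3).tolist(),st['q'].round(2))
h=cv2.cvtColor(i,cv2.COLOR_RGB2HSV);m=((h[...,0]>20)&(h[...,0]<34)&(h[...,1]>140)&(h[...,2]>60)).astype(np.uint8)
n,l,s,ce=cv2.connectedComponentsWithStats(m)
for j in range(1,n):
    if s[j,4]>200:
        P=np.array([onz(c,u,v,.025)[:2] for v,u in np.argwhere(l==j)]);w,V=np.linalg.eigh(np.cov(P.T))
        print(s[j],ce[j].round(1),onz(c,*ce[j],.025).round(4),'axis deg',np.degrees(np.arctan2(V[1,1],V[0,1])),'dims',4*np.sqrt(w))
a=i[:,:,::-1];cv2.imwrite('pics/w13.png',a)
tgt=np.array([.429,-.17,.019])
print('tool delta cm',(Rm.T@(tgt-st['tool_pos'])*100).round(2))
E
```

```text
[ 0.42801595 -0.17021114  0.28251605] [[-0.002, 0.471, -0.882], [-0.001, -0.882, -0.471], [-1.0, -0.0, 0.002]] [ 0.65  0.47 -0.55  1.99  0.34  0.78 -1.18]
[ 263  147   36   57 1265] [281.4 174.8] [ 0.4295 -0.1722  0.025 ] axis deg -156.0622565992154 dims [0.04016639 0.06911666]
[ 429  248   55   49 1640] [457.7 269.2] [ 0.428  -0.4226  0.025 ] axis deg 79.27502583124249 dims [0.04278652 0.0839344 ]
tool delta cm [26.35  0.03 -0.15]
```

Call:
drive_tool --deltas '[[[0,0,0],[1.5,0,0],8.8],[[0,0,0],[2.5,0,0],8.8],[[0,0,0],[3,0,0],8.8],[[0,0,0],[3,0,0],8.8],[[0,0,0],[3,0,0],8.8],[[0,0,0],[3,0,0],8.8],[[0,0,0],[3,0,0],8.8],[[0,0,0],[2.5,0,0],8.8],[[0,0,0],[1.7,0,0],8.8],[[0,0,0],[1,0,0],8.8],[[0,0,0],[0,0,0],8.8],[[0,0,0],[0,0,0],8.8]]'

```text
clock: 34.95
tool_pos: [0.4281, -0.1703, 0.0406]
eef_rot: [-0.685, -0.171, 0.687, -0.171]
contact_force: [0.2, -0.7, 0.1]
opening: 1.0
```

Call:
drive_tool --deltas '[[[0,0,0],[0.8,0,0],8.8],[[0,0,0],[0.7,0,0],8.8],[[0,0,0],[0.5,0,0],8.8],[[0,0,0],[0,0,0],8.8],[[0,0,0],[0,0,0],4],[[0,0,0],[0,0,0],4],[[0,0,0],[0,0,0],4],[[0,0,0],[0,0,0],4],[[0,0,0],[0,0,0],4],[[0,0,0],[0,0,0],4],[[0,0,0],[0,0,0],4],[[0,0,0],[0,0,0],4]]' --force 20

```text
clock: 35.95
tool_pos: [0.4286, -0.1706, 0.0236]
eef_rot: [-0.686, -0.17, 0.687, -0.171]
contact_force: [-0.1, 1.0, 2.9]
opening: 0.567
```

Call:
drive_tool --deltas '[[[0,0,0],[-0.6,0,0],4],[[0,0,0],[-1.4,0,0],4],[[0,0,0],[-2,0,0],4],[[0,0,0],[-2.5,0,0],4],[[0,0,0],[-2.5,0,0],4],[[0,0,0],[-2,0,0],4],[[0,0,0],[-1,0,0],4],[[0,0,0],[0,0,0],4]]'

```text
clock: 36.62
tool_pos: [0.4296, -0.1713, 0.1452]
eef_rot: [0.687, 0.169, -0.686, 0.171]
contact_force: [-0.7, -0.1, -1.1]
opening: 0.565
```

Call:
drive_tool --deltas '[[[-6.9,0,0],[0,0,0],4],[[-6.9,0,0],[0,0,0],4],[[-6.9,0,0],[0,0,0],4],[[-6.9,0,0],[0,0,0],4],[[-6.9,0,0],[0,0,0],4],[[-6.9,0,0],[0,0,0],4],[[-6.9,0,0],[0,0,0],4],[[-6.9,0,0],[0,0,0],4],[[-6.9,0,0],[0,0,0],4],[[0,0,0],[0,0,0],4]]'

```text
clock: 37.45
tool_pos: [0.428, -0.1707, 0.1422]
eef_rot: [0.498, 0.502, -0.5, 0.5]
contact_force: [-0.2, -0.3, -0.7]
opening: 0.568
```

Call:
drive_tool --deltas '[[[0,0,0],[0,-0.1,1.4],4],[[0,0,0],[0,-0.2,2.5],4],[[0,0,0],[0,-0.2,3.2],4],[[0,0,0],[0,-0.2,3.2],4],[[0,0,0],[0,0,2.6],4],[[0,0,0],[0,0,1.5],4],[[0,0,0],[0,0,0],4],[[0,0,0],[2,0,0],4],[[0,0,0],[2,0,0],4],[[0,0,0],[2,0,0],4],[[0,0,0],[1.5,0,0],4],[[0,0,0],[0,0,0],4]]'

```text
clock: 38.45
tool_pos: [0.42, -0.3125, 0.0659]
eef_rot: [0.499, 0.502, -0.501, 0.498]
contact_force: [-0.6, 0.6, -1.6]
opening: 0.565
```

```bash
python3 - <<'E'
from f import *
c=shot('wrist');st=r.get_state();print(st['tool_pos'],R.from_quat(st['eef_rot']).as_matrix().round(3).tolist(),st['opening'])
a=(.018);Rm=np.array([[np.cos(a),-np.sin(a)],[np.sin(a),np.cos(a)]])
cv2.imwrite('pics/w14.png',c['img'][:,:,::-1])
E
```

```text
[ 0.42077966 -0.31281135  0.06734268] [[-0.005, 1.0, 0.0], [0.001, 0.001, -1.0], [-1.0, -0.005, -0.001]] 0.5630213490943018
```

Call:
drive_tool --deltas '[[[0,0,0],[1,0.2,0],4],[[0,0,0],[1,0,0],4],[[0,0,0],[0.5,0,0],4],[[0,0,0],[0,0,0],4],[[0,0,0],[0,0,0],4]]'

```text
clock: 38.92
tool_pos: [0.4236, -0.3147, 0.0435]
eef_rot: [-0.499, -0.5, 0.501, -0.5]
contact_force: [0.5, -0.0, -1.4]
opening: 0.563
```

Call:
drive_tool --deltas '[[[0,0,0],[0,0,0],5.5],[[0,0,0],[0,0,0],7],[[0,0,0],[0,0,0],8.8],[[0,0,0],[0,0,0],8.8],[[0,0,0],[0,0,0],8.8],[[0,0,0],[-1.5,0,0],8.8],[[0,0,0],[-3,0,0],8.8],[[0,0,0],[-3.5,0,0],8.8],[[0,0,0],[-3.5,0,0],8.8],[[0,0,0],[-3.5,0,0],8.8],[[0,0,0],[-3.5,0,0],8.8],[[0,0,0],[-3.5,0,0],8.8]]'

```text
clock: 39.92
tool_pos: [0.4235, -0.3142, 0.2655]
eef_rot: [-0.499, -0.5, 0.5, -0.5]
contact_force: [-0.1, -0.3, 0.0]
opening: 0.998
```

Call:
drive_tool --deltas '[[[0,0,0],[-3,0,0],8.8],[[0,0,0],[-3,0,0],8.8],[[0,0,0],[0,0,0],8.8],[[0,0,0],[0,0,0],8.8],[[0,0,0],[0,0,0],8.8],[[0,0,0],[0,0,0],8.8]]'

```text
clock: 40.42
tool_pos: [0.423, -0.3144, 0.3222]
eef_rot: [-0.499, -0.501, 0.501, -0.499]
contact_force: [-0.3, -0.3, -0.6]
opening: 0.997
```

```bash
python3 - <<'E'
from f import *
print(r.get_state()['tool_pos'])
W=shot('wrist');S=shot('scene');D=shot('side')
pickle.dump((W,S,D),open('fin.pkl','wb'))
o=np.zeros((600,800,3),np.uint8)
Z=cv2.INTER_CUBIC
o[:300,:400]=cv2.resize(S['img'][170:320,90:290],(400,300),interpolation=Z)
o[:300,400:]=cv2.resize(D['img'][70:205,190:370],(400,300),interpolation=Z)
o[300:,:400]=cv2.resize(W['img'],(400,300))
o[300:,400:]=cv2.resize(D['img'][195:345,200:400],(400,300),interpolation=Z)
cv2.imwrite('pics/fin.png',o[:,:,::-1])
E
```

```text
[ 0.42296296 -0.3144109   0.32222311]
```

View pics/fin.png

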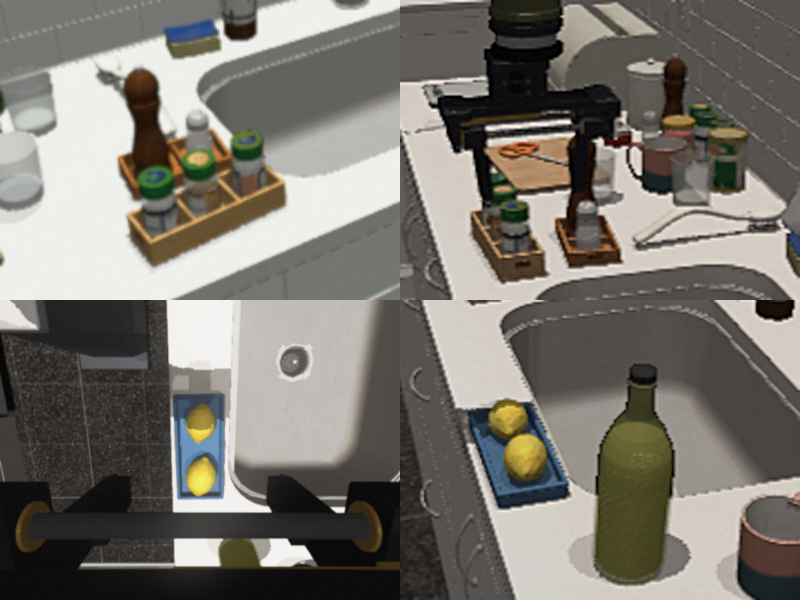

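```bash
python3 - <<'E'
from f import *
W,S,D=pickle.load(open('fin.pkl','rb'))
f=lambda u,v,z:onz(S,90+u/2,170+v/2,z)[:2].round(4)
for n,u,v,z,e in(('mill head',142,87,.166,(.6123,.2564)),('salt top',198,120,.09,(.608,.1835)),('blue cap',156,174,.114,(.4715,.3005)),('amber cap',199,158,.114,(.476,.2325)),('fixed cap',247,138,.114,(.4806,.165))):print(n,f(u,v,z),'bay',e)
r.finish_job()
E
```

```text
mill head [0.6014 0.2589] bay (0.6123, 0.2564)
salt top [0.5895 0.1881] bay (0.608, 0.1835)
blue cap [0.4726 0.2976] bay (0.4715, 0.3005)
amber cap [0.4737 0.2364] bay (0.476, 0.2325)
fixed cap [0.4794 0.162 ] bay (0.4806, 0.165)
the job is handed in; nothing more can be done
```

The job is handed in at about 41 s of the 144 s allowed; the system gives no verdict. The blue jar is in the left bay of the spice box and the amber jar in the middle one. The salt shaker is in the narrow bay, the pepper mill in the wide bay, and the lemon lies in the fruit tray beside the other one.

- **Placing:** the jars, shaker and mill were lowered until floor contact showed in the wrist force, then released. The lemon was let go about 1 cm above the tray floor.
- **Final pictures:** all five items are in place and look upright, the oil bottle is standing, and the gripper is clear of everything. The drinking glass also stands in the final views; I did not re-measure where either bystander stands, and the arm never worked close to them.
- **Jars:** the last measurements put both caps within about 5 mm of their bay centres.
- **Disagreement on salt and mill:** the last check, read by hand from the low-resolution scene camera, put the salt top 18 mm and the mill head 11 mm nearer the robot than their bay centres. The salt figure is near its 20 mm limit and the mill figure near its 14 mm limit. For the salt, the closer wrist picture gave about 5 mm. For the mill, the arm's own position at release was within about 1 mm of the bay centre. I trusted those two. The check ran in the same script as the hand-in, so I did not act on it.

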